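Put the dropper bottle back in the nook of the reagent stand

TASK

A sample cup has been left in the small nook behind the two bottles on the reagent stand, where the amber dropper bottle belongs. First stand both bottles on the white tray, then put the sample cup on the cork coaster, then stand the dropper bottle on the nook's pad, and only then return each bottle to the very pad it stood on at the start. Keep everything upright throughout, with each thing centred on its place and let go at the end.

Things in the scene. Friction and masses are not known exactly. Their poses are not given: they have to be found in the camera images.
- square_bottle_mid (a point): square clear bottle with a label and a green screw cap, 58 x 58 mm, 130 mm tall with the cap; full width from its base up to 90 mm, above that the shoulder slopes in to the cap (30 mm across, the top 20 mm); 0.12 kg, loose; the point is on its axis, half-way up (65 mm above its base); x and y are square to its sides, z up. It starts on either of the two bottle pads
- round_bottle_mid (a point): round clear bottle without label, green screw cap, 46 mm across, 118 mm tall with the cap; full width from its base up to 83 mm, above that the shoulder slopes in to the cap (28 mm across, the top 18 mm); 0.09 kg, loose; the point is on its axis, half-way up (59 mm above its base), z up. It starts on the other bottle pad
- cup_mid (a point): low sample cup with a red snap lid, 36 mm across the lid, 24 mm tall (the lid is the top 9 mm, the cup below it is 32 mm across); a thin tab sticks 8 mm out of the lid towards its own -y; 16 g, loose; the point is on the cup's axis, half-way up (12 mm above its base), z up. At the start it stands in the nook of the stand
- dropper_mid (a point): amber dropper bottle with a white cap, 30 mm across, 78 mm tall; the body is full width up to about 55 mm above its base, the cap is 22 mm across and takes up the top 18 mm; 40 g, loose; the point is on its axis, half-way up (39 mm above its base), z up. It stands on the worktop in front of the stand
- stand: fixed aluminium plate 145 x 170 mm, 6 mm thick, with three flat black rubber pads and a 6 mm steel wire rail along its back (at x = +68 mm, top 39 mm above the worktop). Origin under the plate at worktop level; x to the back, away from the robot, y left, z up. Bottle pads (70 mm) centred at x = -35 mm, y = +45 and -45 mm; nook pad (44 mm) at x = +20 mm, y = 0
- nook (a point): centre of the nook's pad on the stand, on the plate's top (6 mm above the worktop): the place of the dropper bottle
- tray: fixed white shallow tray, 220 mm along its x and 130 mm along its y, rim 14 mm high and 4 mm thick, floor 4 mm thick; origin under its centre on the worktop, z up. It has room for both bottles side by side along its x
- coaster: fixed flat round cork coaster, 60 mm across and 5 mm thick; origin under its centre on the worktop: the place for the sample cup
Not all that is in view belongs to the job. Of the things that look like the part that bears dropper_mid, the largest one is meant.

How it is judged:
On the way, in this order (a step that is already met when the one before it is completed fails the run):
1. both bottles stand on the white tray while the sample cup is still in the nook (height (world z) of square_bottle_mid below 0.075 m and angle between each of square_bottle_mid, round_bottle_mid's own z axis and vertical below 0.15 rad and x of square_bottle_mid in the frame of tray between -0.1 and 0.1 m and y of square_bottle_mid in the frame of tray between -0.058 and 0.058 m and height (world z) of round_bottle_mid below 0.069 m and x of round_bottle_mid in the frame of tray between -0.1 and 0.1 m and y of round_bottle_mid in the frame of tray between -0.058 and 0.058 m and distance of cup_mid from where it was at the start of the episode below 0.02 m), for 0.2 s.
2. the sample cup stands on the coaster, both bottles still on the tray (height (world z) of square_bottle_mid below 0.075 m and angle between each of square_bottle_mid, round_bottle_mid, cup_mid's own z axis and vertical below 0.15 rad and x of square_bottle_mid in the frame of tray between -0.1 and 0.1 m and y of square_bottle_mid in the frame of tray between -0.058 and 0.058 m and height (world z) of round_bottle_mid below 0.069 m and x of round_bottle_mid in the frame of tray between -0.1 and 0.1 m and y of round_bottle_mid in the frame of tray between -0.058 and 0.058 m and horizontal distance between cup_mid and coaster below 0.015 m and height (world z) of cup_mid between 0.013 and 0.023 m), for 0.2 s.
3. the dropper bottle stands in the nook, both bottles still on the tray, the cup on the coaster (all of step 2 and horizontal distance between dropper_mid and nook below 0.012 m and height (world z) of dropper_mid below 0.051 m and angle between dropper_mid's own z axis and vertical below 0.15 rad), for 0.2 s.
At the end, for the whole second after the job is handed in: Both bottles stand upright within 15 mm of where each stood at the start, the sample cup upright within 15 mm of the coaster's centre, the dropper bottle upright within 12 mm of the centre of the nook's pad, all at rest (upright: within 0.15 rad) (distance of each of square_bottle_mid, round_bottle_mid from where it was at the start of the episode below 0.015 m and angle between each of square_bottle_mid, round_bottle_mid, cup_mid, dropper_mid's own z axis and vertical below 0.15 rad and horizontal distance between cup_mid and coaster below 0.015 m and height (world z) of cup_mid between 0.013 and 0.023 m and horizontal distance between dropper_mid and nook below 0.012 m and height (world z) of dropper_mid below 0.051 m and linear speed of each of square_bottle, round_bottle, cup, dropper below 0.03 m/s); the robot touches nothing.
It fails at once if one of the bottles, the cup or the dropper bottle is tipped over (beyond 0.7 rad) (angle between any of square_bottle_mid, round_bottle_mid, cup_mid, dropper_mid's own z axis and vertical above 0.7 rad).
It also fails if it takes over 136 s, if anything falls off the work surface, if the arm or the gripper's body presses on something with over 40 N, if the wrist force passes 120 N, or if a joint passes its speed limit or range.

ROBOT

A 6-joint arm with a two-finger parallel gripper is mounted at the origin on a cart in front of the work surface, level with it; the furniture and walls round the work are solid. World frame = base frame: x ahead of the robot, y to its left, z up, the work surface at z = 0. Lengths are in m, angles in rad, forces in N, time in s.
With the tool pointing down it reaches from about 0.4 to 0.825 m from the base axis. Payload 7 kg.
Tool frame: the origin (TCP) lies midway between the tips of the shut fingers; the grasp point (between the pads) lies hold_point_z behind it (hold_point_z is the distance from the TCP to the grasp point, in m); z points along the fingers, y is the line along which they close (so a half turn about z gives the same grasp; the last joint's range is limited). The gripper opens to 88 mm and grips with 3 to 60 N. Pads are 19 mm wide; open, the fingers measure 130 mm over their backs; the gripper's body (78 mm by 193 mm) begins 47 mm behind the grasp point.
Start: joints at [1.433, 0.359, 0.012, 0, -1.224, -0.288], TCP at [0.279, 0.615, 0.227] pointing down, gripper open.
Joint ranges: [-3.07, 3.07], [-1.43, 2.12], [-1.02, 1.25], [-3.03, 1.67], [-3.05, -0], [-3.03, 3.03]. Speed limits (rad/s): [2.39, 2.39, 3.01, 3.14, 3.14, 3.14].

INTERFACE

Orientations are given as [roll, pitch, yaw] about the fixed x, y, z axes, in that order (R = Rz(yaw) Ry(pitch) Rx(roll)).
In Python, from station import * gives the robot as it stands.
- The arm moves only by the tool apply_moves, never from a script. Its argument "steps" is a list of rows, each an object with "translation": the shift along the world's x, y, z scaled (see below), a list of three; "rotation": the turn, a rotation vector about the world's x, y, z scaled (see below), a list of three. A call has exactly 10 rows; each row is the pose to reach, as a shift and turn from the pose commanded when the call began; what a row does not reach only later rows make up. The controller multiplies each number of a shift by 250 mm and each number of a turn by 30 degrees. A row lasts 1/12 s, in which the tool goes at most 41.7 mm and 7.16 degrees, less where a joint would pass 70% of its speed; a pose out of reach is approached as far as the arm can. A call with a number of a shift or a turn outside -1 to 1 is refused whole. A call with a gripper value outside its range is refused whole. "jaw" is the closure, from -1 (fully open) to 1 (shut), so that 0 is half open, set as the call begins (left out, the last holds). The fingers move at their own pace and stop on an object; "newtons" is the grip in N (left out, the last holds). Time passes only in rows, so rows that repeat a pose let the fingers close, or fill a call up. It gives the time, the measured TCP pose, the force, the opening and the grip force at its end, in the units of the state.
- get_state(): the state, without advancing time (a new reading comes with each control period).
- grab_frame(name): name is "side" or "top"; returns the picture (480x640x3 uint8, blue, green, red); there is no depth.
- camera_model(name): a dict with "fx", "fy", "cx", "cy" (pixels), "k1" (the pictures are not rectified: a ray, as slopes to the right and down, at radius r is drawn at 1 + k1 r^2 times it, then the intrinsics apply), "xyz" and "rotation" of the camera in the world. Camera axes: x right, y down, z forward; pixel columns grow to the right and rows downward; lengths in m; the calibration is good to about 2 mm. A picture is of the moment at which its call begins. camera_model takes no time and is no camera call.
- job_done(): hands the job in; it is judged then, once.
The state is a dict: "t": time; "q": joint angles; "qd": joint speeds; "joint_efforts": joint torques, N m; "eef_pos": TCP position; "ee_rot": TCP orientation; "force": force on the tool from outside, world axes, zero at the start; "moment": the same for the moment, N m; "width": finger opening in m; "gripper_force": force on a finger pad.
Only numpy, scipy, OpenCV 4.12 (cv2) and the standard library are available. Lean on these libraries where they do the work, as an engineer would, in place of code of your own. Each camera call takes 0.05 s, during which the arm holds its last target. There are 200 camera calls.

## Working session

There is one attempt and no reset: what is moved stays moved. The work goes in short steps, Python scripts to look and compute and a tool call to move; the robot and the scene stay as the last step left them, time stands still between calls to the robot, and variables do not carry over. Pictures are saved under pics/ and viewed, at most 14 in all, crops included, and the job is handed in when it is done.

Besides the shell and the picture viewer there is one more tool, called after "Call:" as a command line: name --argument value ..., lists and objects as JSON in quotes. apply_moves: Moves the arm, as the interface text tells. Shifts and turns lie within -1 to 1; 1 stands for 250 mm of shift or 30 degrees of turn. Its arguments: {"type":"object","properties":{"steps":{"type":"array"},"jaw":{"type":"number"},"newtons":{"type":"number"}},"required":["steps"]}

```bash
mkdir -p pics; ls; python3 - <<'E'
from station import *
import cv2
for n in("side","top"):
    cv2.imwrite(f"pics/{n}0.png",grab_frame(n)); print(n,camera_model(n))
s=get_state(); print(s)
E
```

```text
pics
side {'fx': 579.2886635927659, 'fy': 579.2886635927659, 'cx': 331.6687806967034, 'cy': 242.56651281127137, 'k1': -0.10464150436099401, 'xyz': array([ 0.53961595, -1.11391158,  0.50132485]), 'rotation': array([-2.00808255, -0.01106161, -0.03988283])}
top {'fx': 592.7296785164673, 'fy': 592.7296785164673, 'cx': 320.2817370005685, 'cy': 241.35166769953037, 'k1': -0.005454887559940252, 'xyz': array([ 0.40726702, -0.19268668,  1.08051286]), 'rotation': array([-2.99678884,  0.0093669 , -1.5538019 ])}
{'t': 0.1, 'q': array([ 1.43309814e+00,  3.59328909e-01,  1.11473376e-02, -3.00450080e-04,
       -1.22411969e+00, -2.88113737e-01]), 'qd': array([-1.15056891e-03, -3.50860147e-03,  3.85428248e-03,  1.16680647e-03,
        3.56714193e-04, -3.67986411e-05]), 'joint_efforts': array([-4.98441714e-04, -5.84163415e+01,  2.93754619e+01,  7.01569185e+00,
        1.02201873e-02, -4.31681144e-05]), 'eef_pos': array([0.27865292, 0.61430908, 0.22570765]), 'ee_rot': array([ 3.14006949e+00, -1.56840905e-04, -4.25914099e-01]), 'force': array([-0.05177379,  1.17431762,  0.46660574]), 'moment': array([ 0.04605891,  0.01993   , -0.01095864]), 'gripper_force': 0.0, 'width': 0.08728477048074619}
```

View pics/top0.png

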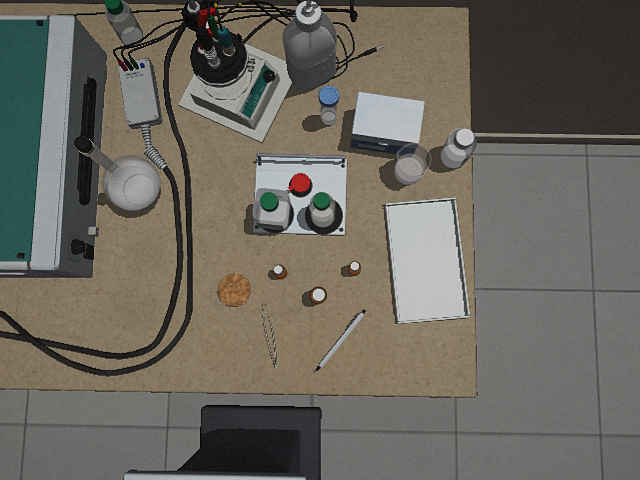

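View pics/side0.png

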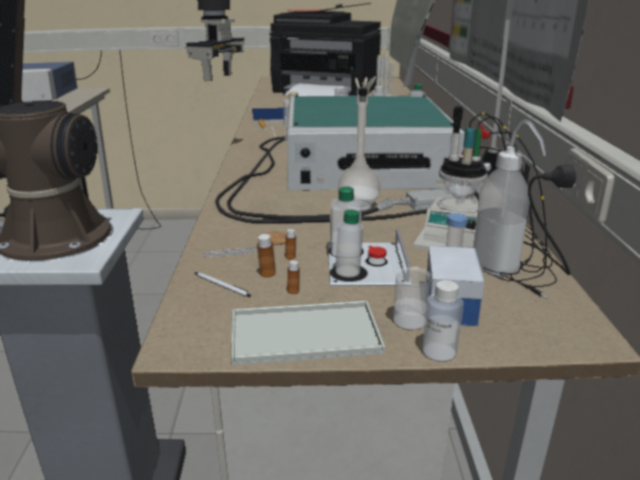

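```bash
python3 -c "
import station
print([n for n in dir(station) if n[0]!='_']); print(getattr(station,'hold_point_z',None))"
```

```text
['Unreachable', 'camera_model', 'get_state', 'grab_frame', 'hold_point_z', 'job_done']
0.0188
```

```bash
cat > h.py <<'E'
from station import *
import cv2, numpy as np
from scipy.spatial.transform import Rotation as R
def cam(n):
    c=camera_model(n); K=np.array([[c['fx'],0,c['cx']],[0,c['fy'],c['cy']],[0,0,1]])
    return K,np.array([c['k1'],0,0,0,0.]),R.from_euler('xyz',c['rotation']).as_matrix(),c['xyz']
def unproj(n,uv,z):
    K,D,M,p=cam(n); a=cv2.undistortPoints(np.array([[uv]],float),K,D)[0,0]
    d=M@[a[0],a[1],1]; return p+d*(z-p[2])/d[2]
def proj(n,X):
    K,D,M,p=cam(n); Y=(np.atleast_2d(X)-p)@M
    return cv2.projectPoints(Y,np.zeros(3),np.zeros(3),K,D)[0][:,0]
def crop(img,name,x0,y0,x1,y1,s):
    cv2.imwrite(name,cv2.resize(img[y0:y1,x0:x1],None,fx=s,fy=s,interpolation=cv2.INTER_CUBIC))
E
python3 - <<'E'
from h import *
t=cv2.imread('pics/top0.png'); s=cv2.imread('pics/side0.png')
crop(t,'pics/c1.png',210,150,370,310,3.75); crop(s,'pics/c2.png',220,170,420,310,4)
for uv in [(279,271),(355,268),(318,295)]: 
    for z in(0.05,.078):
        X=unproj('top',uv,z); print(uv,z,X.round(3),proj('side',X).round(1))
for uv in [(386,205),(455,199),(469,318),(398,323)]: print(unproj('top',uv,.014).round(3))
print(unproj('top',(234,290),.005).round(4))
E
```

```text
(279, 271) 0.05 [ 0.504 -0.109  0.05 ] [[289.2 233.9]]
(279, 271) 0.078 [ 0.501 -0.112  0.078] [[287.4 220.8]]
(355, 268) 0.05 [ 0.511 -0.242  0.05 ] [[291.5 266. ]]
(355, 268) 0.078 [ 0.509 -0.241  0.078] [[289.5 250.8]]
(318, 295) 0.05 [ 0.463 -0.178  0.05 ] [[265.4 249.8]]
(318, 295) 0.078 [ 0.462 -0.179  0.078] [[263.9 235.7]]
[ 0.632 -0.299  0.014]
[ 0.645 -0.426  0.014]
[ 0.429 -0.447  0.014]
[ 0.418 -0.321  0.014]
[ 0.4723 -0.0249  0.005 ]
```

View pics/c1.png

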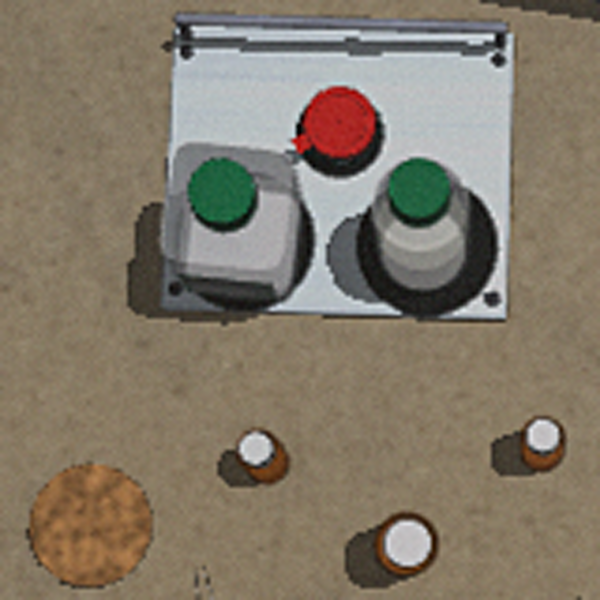

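View pics/c2.png

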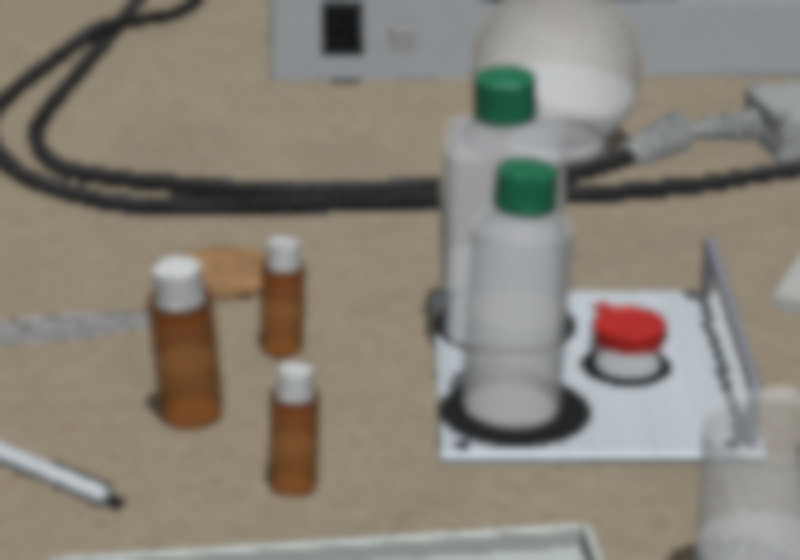

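```bash
cat >> h.py <<'E'
def c1(U,V,z): return unproj('top',(210+(U+.5)/3.75-.5,150+(V+.5)/3.75-.5),z)
def c2(U,V,z): return unproj('side',(220+(U+.5)/4-.5,170+(V+.5)/4-.5),z)
E
python3 - <<'E'
from h import *
P=np.array([c1(*p,.006)[:2] for p in[(163,307),(507,320),(514,34)]])
x0=np.array([[-72.5,85],[-72.5,-85],[72.5,-85]])/1e3
A=x0-x0.mean(0);B=P-P.mean(0)
U,S,V=np.linalg.svd(A.T@B);Rm=(U@V).T;print('scale',np.linalg.norm(B)/np.linalg.norm(A))
t=P.mean(0)-Rm@x0.mean(0);yaw=np.arctan2(Rm[1,0],Rm[0,0])
print('stand',t.round(4),np.degrees(yaw).round(2))
for n,p in dict(padL=(-.035,.045),padR=(-.035,-.045),nook=(.02,0)).items(): print(n,(t+Rm@p).round(4))
print('padRpix',c1(427,247,.007).round(4))
print('sq',c1(222,192,.136).round(4),'rd',c1(419,190,.124).round(4),'cup',c1(340,122,.030).round(4),'tab',c1(302,145,.028).round(4),'drop',c1(408,543,.078).round(4),'coast',c1(91,525,.005).round(4))
# side: cap top centres & base
print('side sq',c2(505,77,.136).round(4),'rd',c2(526,170,.124).round(4),'cup',c2(630,323,.030).round(4),'drop',c2(178,266,.078).round(4))
a=c1(178,145,.096);b=c1(298,157,.096);print('sq back edge',a.round(4),b.round(4),np.linalg.norm(a-b), np.degrees(np.arctan2(*(-(a-b))[:2])) )
img=cv2.imread('pics/top0.png');s=cv2.resize(img[150:310,210:370],None,fx=5,fy=5,interpolation=cv2.INTER_CUBIC)[:600]
c=(c1(222,192,.136))[:2]
for yw,col in((-2.5,(0,255,255)),(-7,(255,0,255))):
  r=R.from_euler('z',yw,degrees=True).as_matrix()[:2,:2]
  for z in(.006,.096):
    q=np.array([[*(c+r@np.array(k)*.029),z] for k in((1,1),(1,-1),(-1,-1),(-1,1))])
    u=(proj('top',q)-[210,150]+.5)*5-.5
    cv2.polylines(s,[u.round().astype(int)],True,col,1)
for q,rr,z in((c1(419,190,.124),.023,.006),(c1(419,190,.124),.023,.089),(c1(408,543,.078),.015,.0),(c1(340,122,.03),.018,.03)):
    th=np.linspace(0,6.28,40);u=np.c_[q[0]+rr*np.cos(th),q[1]+rr*np.sin(th),0*th+z]
    cv2.polylines(s,[((proj('top',u)-[210,150]+.5)*5-.5).round().astype(int)],True,(0,255,0),1)
cv2.imwrite('pics/ov.png',s)
E
```

```text
scale 0.9914091566028258
stand [ 0.6504 -0.1413] -1.02
padL [ 0.6162 -0.0957]
padR [ 0.6146 -0.1857]
nook [ 0.6704 -0.1417]
padRpix [ 0.6118 -0.1851  0.007 ]
sq [ 0.6102 -0.0966  0.136 ] rd [ 0.615 -0.182  0.124] cup [ 0.6684 -0.1421  0.03  ] tab [ 0.6572 -0.1238  0.028 ] drop [ 0.4627 -0.1792  0.078 ] coast [ 0.4729 -0.0247  0.005 ]
side sq [ 0.6107 -0.0978  0.136 ] rd [ 0.6147 -0.1834  0.124 ] cup [ 0.6688 -0.1425  0.03  ] drop [ 0.4622 -0.1804  0.078 ]
sq back edge [ 0.6403 -0.0719  0.096 ] [ 0.6355 -0.1266  0.096 ] 0.05485958067545545 -175.01162924123443
```

View pics/ov.png

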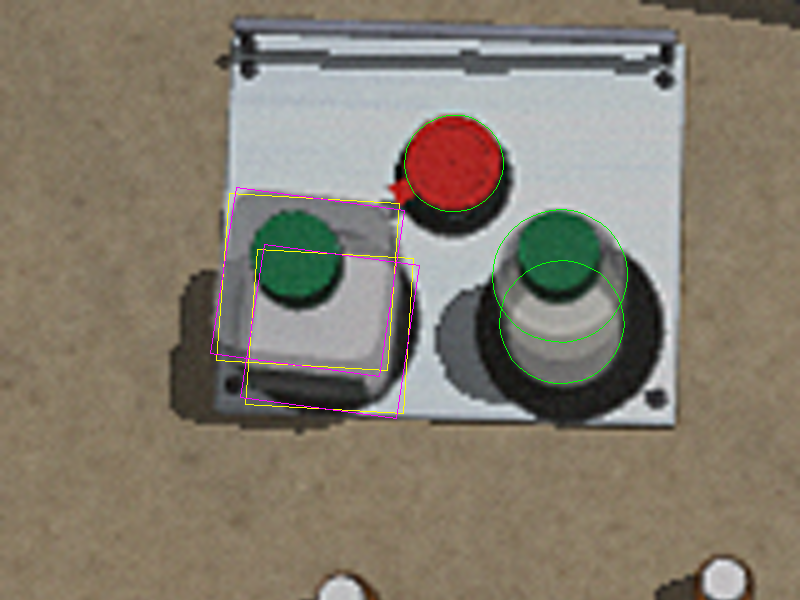

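```bash
python3 - <<'E'
from h import *
def tri(a,b):
    A=[];bb=[]
    for n,uv in(('top',a),('side',b)):
        p=cam(n)[3];d=unproj(n,uv,0)-p;d/=np.linalg.norm(d);M=np.eye(3)-np.outer(d,d);A.append(M);bb.append(M@p)
    x=np.linalg.lstsq(np.vstack(A),np.hstack(bb),rcond=None)[0]
    return x.round(3)
print('flask',tri((82,144),(363,80)),'whitecap',tri((465,137),(447,288)),'beaker',tri((411,160),(412,272)))
print('instr',tri((60,277),(289,105)),'boxfrontleftcorner',tri((352,140),(430,253)))
P=np.array([unproj('top',u,.014)[:2] for u in[(386,205),(455,199),(469,318),(398,323)]])
print('tray',P.mean(0))
E
```

```text
flask [0.656 0.148 0.295] whitecap [ 0.732 -0.424  0.108] beaker [ 0.698 -0.335  0.086]
instr [0.486 0.193 0.231] boxfrontleftcorner [ 0.743 -0.234  0.067]
tray [ 0.53085213 -0.37335271]
```

Call:
apply_moves --steps '[{"translation":[0.08,-0.2,0.32],"rotation":[0,0,-0.2]},{"translation":[0.12,-0.3,0.32],"rotation":[0,0,-0.4]},{"translation":[0.2,-0.5,0.32],"rotation":[0,0,-0.6]},{"translation":[0.28,-0.7,0.32],"rotation":[0,0,-0.8]},{"translation":[0.36,-0.9,0.32],"rotation":[0,0,-1]},{"translation":[0.4,-1,0.32],"rotation":[0,0,-1]},{"translation":[0.4,-1,0.32],"rotation":[0,0,-1]},{"translation":[0.4,-1,0.32],"rotation":[0,0,-1]},{"translation":[0.4,-1,0.32],"rotation":[0,0,-1]},{"translation":[0.4,-1,0.32],"rotation":[0,0,-1]}]' --jaw -1 --newtons 20

```text
t: 0.93
eef_pos: [0.379, 0.3643, 0.3067]
ee_rot: [-3.141, 0.0, -0.951]
force: [-0.3, -0.9, -0.3]
width: 0.0878
gripper_force: 0.0
```

Call:
apply_moves --steps '[{"translation":[0.04,-0.15,0],"rotation":[0,0,-0.2]},{"translation":[0.08,-0.3,0],"rotation":[0,0,-0.4]},{"translation":[0.12,-0.45,0],"rotation":[0,0,-0.6]},{"translation":[0.17,-0.6,0],"rotation":[0,0,-0.8]},{"translation":[0.21,-0.75,0],"rotation":[0,0,-1]},{"translation":[0.25,-0.9,0],"rotation":[0,0,-1]},{"translation":[0.28,-1,0],"rotation":[0,0,-1]},{"translation":[0.28,-1,0],"rotation":[0,0,-1]},{"translation":[0.28,-1,0],"rotation":[0,0,-1]},{"translation":[0.28,-1,0],"rotation":[0,0,-1]}]'

```text
t: 1.77
eef_pos: [0.4489, 0.1156, 0.3062]
ee_rot: [3.141, -0.0, -1.473]
force: [0.2, 0.9, 0.3]
width: 0.0875
gripper_force: 0.0
```

Call:
apply_moves --steps '[{"translation":[0.08,-0.12,0],"rotation":[0,0,-0.2]},{"translation":[0.17,-0.24,0],"rotation":[0,0,-0.32]},{"translation":[0.26,-0.36,0],"rotation":[0,0,-0.32]},{"translation":[0.35,-0.48,0],"rotation":[0,0,-0.32]},{"translation":[0.45,-0.6,0],"rotation":[0,0,-0.32]},{"translation":[0.55,-0.73,0],"rotation":[0,0,-0.32]},{"translation":[0.646,-0.848,-0.1],"rotation":[0,0,-0.32]},{"translation":[0.646,-0.848,-0.25],"rotation":[0,0,-0.32]},{"translation":[0.646,-0.848,-0.4],"rotation":[0,0,-0.32]},{"translation":[0.646,-0.848,-0.4],"rotation":[0,0,-0.32]}]'

```text
t: 2.6
eef_pos: [0.6065, -0.0959, 0.1975]
ee_rot: [3.128, -0.0, -1.641]
force: [-2.0, 0.6, -1.6]
width: 0.0873
gripper_force: 0.0
```

```bash
python3 - <<'E'
from h import *
im=grab_frame('side');crop(im,'pics/c3.png',260,80,460,280,3);s=get_state();print(s['eef_pos'],s['ee_rot'])
t=grab_frame('top');cv2.imwrite('pics/top3.png',t)
E
```

```text
[ 0.60826336 -0.09609528  0.2022236 ] [ 3.13248910e+00 -1.28270754e-03 -1.63954513e+00]
```

View pics/c3.png

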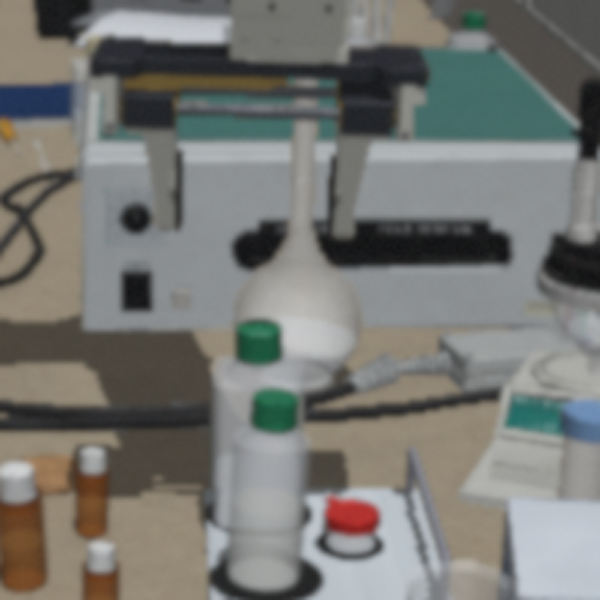

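Call:
apply_moves --steps '[{"translation":[0,0,-0.07],"rotation":[0,0,0]},{"translation":[0,0,-0.14],"rotation":[0,0,0]},{"translation":[0,0,-0.22],"rotation":[0,0,0]},{"translation":[0,0,-0.3],"rotation":[0,0,0]},{"translation":[0,0,-0.38],"rotation":[0,0,0]},{"translation":[0,0,-0.45],"rotation":[0,0,0]},{"translation":[0,0,-0.5],"rotation":[0,0,0]},{"translation":[0,0,-0.53],"rotation":[0,0,0]},{"translation":[0,0,-0.53],"rotation":[0,0,0]},{"translation":[0,0,-0.53],"rotation":[0,0,0]}]'

```text
t: 3.53
eef_pos: [0.6119, -0.0965, 0.0761]
ee_rot: [-3.139, 0.0, -1.639]
force: [1.0, -0.3, 0.8]
width: 0.0874
gripper_force: 0.0
```

```bash
python3 - <<'E'
from h import *
im=grab_frame('side');cv2.imwrite('pics/s4.png',im);crop(im,'pics/c4.png',270,120,420,270,3.6);s=get_state();print(s['eef_pos'],s['ee_rot'],s['force'])
E
```

```text
[ 0.61190761 -0.0966855   0.07621651] [-3.13854727e+00  1.57704448e-04 -1.63928492e+00] [-0.68180166  0.01664199  0.14899476]
```

View pics/c4.png

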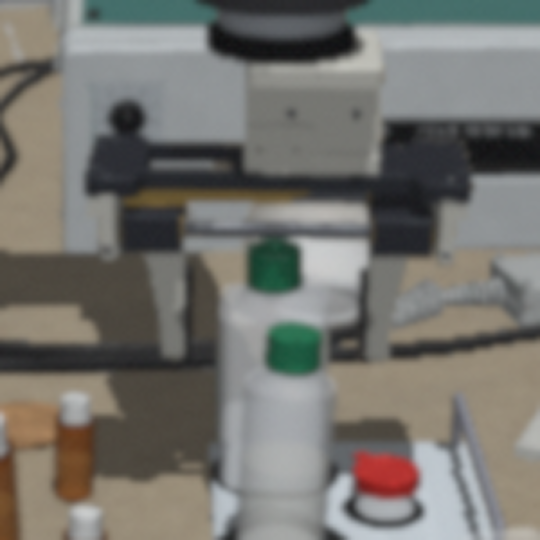

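Call:
apply_moves --steps '[{"translation":[0,0,0],"rotation":[0,0,0]},{"translation":[0,0,0],"rotation":[0,0,0]},{"translation":[0,0,0],"rotation":[0,0,0]},{"translation":[0,0,0],"rotation":[0,0,0]},{"translation":[0,0,0],"rotation":[0,0,0]},{"translation":[0,0,0],"rotation":[0,0,0]},{"translation":[0,0,0],"rotation":[0,0,0]},{"translation":[0,0,0],"rotation":[0,0,0]},{"translation":[0,0,0],"rotation":[0,0,0]},{"translation":[0,0,0],"rotation":[0,0,0]}]' --jaw 1 --newtons 20

```text
t: 4.42
eef_pos: [0.6104, -0.0973, 0.0742]
ee_rot: [-3.141, -0.0, -1.64]
force: [-0.7, 0.2, 2.0]
width: 0.0569
gripper_force: 19.9
```

Call:
apply_moves --steps '[{"translation":[0,0,0.02],"rotation":[0,0,0]},{"translation":[0,0,0.05],"rotation":[0,0,0]},{"translation":[0,0,0.1],"rotation":[0,0,0]},{"translation":[0,0,0.16],"rotation":[0,0,0]},{"translation":[0,0,0.22],"rotation":[0,0,0]},{"translation":[0,0,0.28],"rotation":[0,0,0]},{"translation":[0,0,0.34],"rotation":[0,0,0]},{"translation":[0,0,0.38],"rotation":[0,0,0]},{"translation":[0,0,0.4],"rotation":[0,0,0]},{"translation":[0,0,0.4],"rotation":[0,0,0]}]'

```text
t: 5.25
eef_pos: [0.6109, -0.0973, 0.1754]
ee_rot: [-3.139, 0.0, -1.64]
force: [0.4, -0.1, -1.0]
width: 0.0564
gripper_force: 19.9
```

Call:
apply_moves --steps '[{"translation":[0,0,0.1],"rotation":[0,0,0]},{"translation":[-0.01,-0.06,0.18],"rotation":[0,0,0]},{"translation":[-0.03,-0.16,0.2],"rotation":[0,0,0]},{"translation":[-0.04,-0.28,0.2],"rotation":[0,0,0]},{"translation":[-0.06,-0.4,0.2],"rotation":[0,0,0]},{"translation":[-0.08,-0.52,0.2],"rotation":[0,0,0]},{"translation":[-0.09,-0.64,0.2],"rotation":[0,0,0]},{"translation":[-0.11,-0.76,0.2],"rotation":[0,0,0]},{"translation":[-0.12,-0.86,0.2],"rotation":[0,0,0]},{"translation":[-0.13,-0.94,0.2],"rotation":[0,0,0]}]'

```text
t: 6.08
eef_pos: [0.5768, -0.3341, 0.2225]
ee_rot: [3.14, 0.001, -1.642]
force: [-0.5, -0.3, -0.9]
width: 0.0566
gripper_force: 19.9
```

Call:
apply_moves --steps '[{"translation":[-0.01,-0.1,0],"rotation":[0,0,0]},{"translation":[-0.01,-0.144,-0.02],"rotation":[0,0,0]},{"translation":[-0.01,-0.144,-0.08],"rotation":[0,0,0]},{"translation":[-0.01,-0.144,-0.16],"rotation":[0,0,0]},{"translation":[-0.01,-0.144,-0.25],"rotation":[0,0,0]},{"translation":[-0.01,-0.144,-0.34],"rotation":[0,0,0]},{"translation":[-0.01,-0.144,-0.42],"rotation":[0,0,0]},{"translation":[-0.01,-0.144,-0.48],"rotation":[0,0,0]},{"translation":[-0.01,-0.144,-0.52],"rotation":[0,0,0]},{"translation":[-0.01,-0.144,-0.54],"rotation":[0,0,0]}]'

```text
t: 6.92
eef_pos: [0.5742, -0.3676, 0.0864]
ee_rot: [3.138, 0.001, -1.641]
force: [0.1, 0.2, -1.1]
width: 0.057
gripper_force: 19.9
```

```bash
python3 - <<'E'
from h import *
im=grab_frame('side');crop(im,'pics/c5.png',200,180,440,360,3.3);s=get_state();print(s['eef_pos'],s['ee_rot'],s['force'])
E
```

```text
[ 0.57433277 -0.36767923  0.0864933 ] [ 3.13837717e+00  1.10641904e-03 -1.64065062e+00] [-0.62260851 -0.5295646  -1.33250402]
```

View pics/c5.png

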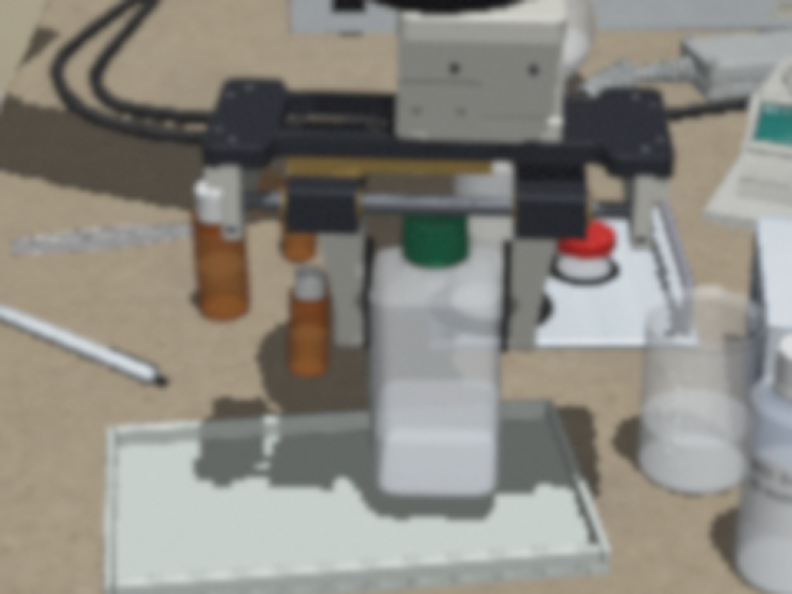

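Call:
apply_moves --steps '[{"translation":[0,0,-0.015],"rotation":[0,0,0]},{"translation":[0,0,-0.03],"rotation":[0,0,0]},{"translation":[0,0,-0.04],"rotation":[0,0,0]},{"translation":[0,0,-0.05],"rotation":[0,0,0]},{"translation":[0,0,-0.058],"rotation":[0,0,0]},{"translation":[0,0,-0.064],"rotation":[0,0,0]},{"translation":[0,0,-0.066],"rotation":[0,0,0]},{"translation":[0,0,-0.066],"rotation":[0,0,0]},{"translation":[0,0,-0.066],"rotation":[0,0,0]},{"translation":[0,0,-0.066],"rotation":[0,0,0]}]'

```text
t: 7.8
eef_pos: [0.5754, -0.3684, 0.0727]
ee_rot: [-3.141, -0.0, -1.641]
force: [-0.7, 0.5, -1.9]
width: 0.0569
gripper_force: 19.9
```

Call:
apply_moves --steps '[{"translation":[0,0,0],"rotation":[0,0,0]},{"translation":[0,0,0],"rotation":[0,0,0]},{"translation":[0,0,0],"rotation":[0,0,0]},{"translation":[0,0,0],"rotation":[0,0,0]},{"translation":[0,0,0],"rotation":[0,0,0]},{"translation":[0,0,0.02],"rotation":[0,0,0]},{"translation":[0,0,0.08],"rotation":[0,0,0]},{"translation":[0,0,0.18],"rotation":[0,0,0]},{"translation":[0,0,0.3],"rotation":[0,0,0]},{"translation":[0,0,0.42],"rotation":[0,0,0]}]' --jaw -1

```text
t: 8.63
eef_pos: [0.5749, -0.3682, 0.1787]
ee_rot: [3.141, 0.0, -1.641]
force: [0.8, 0.5, -0.7]
width: 0.0876
gripper_force: 0.0
```

Call:
apply_moves --steps '[{"translation":[0,0,0.08],"rotation":[0,0,0]},{"translation":[0.02,0.1,0.1],"rotation":[0,0,0]},{"translation":[0.05,0.22,0.1],"rotation":[0,0,0]},{"translation":[0.08,0.36,0.1],"rotation":[0,0,0]},{"translation":[0.11,0.5,0.1],"rotation":[0,0,0]},{"translation":[0.14,0.62,0.1],"rotation":[0,0,0]},{"translation":[0.158,0.7,0.1],"rotation":[0,0,0]},{"translation":[0.158,0.742,0.1],"rotation":[0,0,0]},{"translation":[0.158,0.742,0.1],"rotation":[0,0,0]},{"translation":[0.158,0.742,0.1],"rotation":[0,0,0]}]'

```text
t: 9.47
eef_pos: [0.6148, -0.1825, 0.203]
ee_rot: [-3.141, -0.0, -1.639]
force: [-0.4, 0.7, 0.3]
width: 0.088
gripper_force: 0.0
```

```bash
python3 - <<'E'
from h import *
im=grab_frame('side');crop(im,'pics/c6.png',220,150,460,350,3);s=get_state();print(s['eef_pos'],s['ee_rot'],s['force'])
E
```

```text
[ 0.61471155 -0.18318219  0.20287994] [-3.14135742e+00 -1.78036412e-04 -1.64033652e+00] [0.87053862 0.45373398 0.50117528]
```

View pics/c6.png

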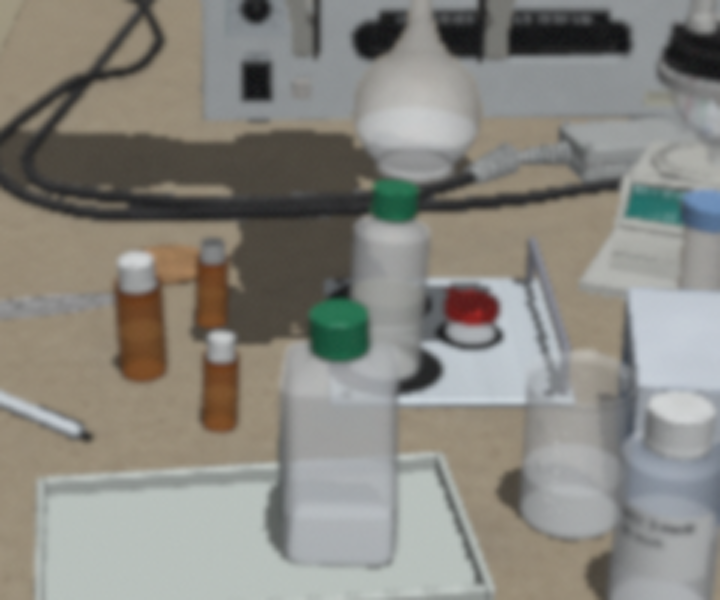

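Call:
apply_moves --steps '[{"translation":[0,0,-0.07],"rotation":[0,0,0]},{"translation":[0,0,-0.14],"rotation":[0,0,0]},{"translation":[0,0,-0.22],"rotation":[0,0,0]},{"translation":[0,0,-0.3],"rotation":[0,0,0]},{"translation":[0,0,-0.38],"rotation":[0,0,0]},{"translation":[0,0,-0.46],"rotation":[0,0,0]},{"translation":[0,0,-0.52],"rotation":[0,0,0]},{"translation":[0,0,-0.56],"rotation":[0,0,0]},{"translation":[0,0,-0.56],"rotation":[0,0,0]},{"translation":[0,0,-0.56],"rotation":[0,0,0]}]'

```text
t: 10.35
eef_pos: [0.6147, -0.1837, 0.0625]
ee_rot: [3.141, -0.0, -1.641]
force: [0.4, -0.0, 0.6]
width: 0.0876
gripper_force: 0.0
```

Call:
apply_moves --steps '[{"translation":[0,0,0],"rotation":[0,0,0]},{"translation":[0,0,0],"rotation":[0,0,0]},{"translation":[0,0,0],"rotation":[0,0,0]},{"translation":[0,0,0],"rotation":[0,0,0]},{"translation":[0,0,0],"rotation":[0,0,0]},{"translation":[0,0,0],"rotation":[0,0,0]},{"translation":[0,0,0],"rotation":[0,0,0]},{"translation":[0,0,0],"rotation":[0,0,0]},{"translation":[0,0,0],"rotation":[0,0,0]},{"translation":[0,0,0],"rotation":[0,0,0]}]' --jaw 1 --newtons 20

```text
t: 11.18
eef_pos: [0.6148, -0.1828, 0.0626]
ee_rot: [-3.142, -0.0, -1.641]
force: [-0.5, -0.5, 0.9]
width: 0.0451
gripper_force: 19.7
```

Call:
apply_moves --steps '[{"translation":[0,0,0.02],"rotation":[0,0,0]},{"translation":[0,0,0.06],"rotation":[0,0,0]},{"translation":[0,0,0.12],"rotation":[0,0,0]},{"translation":[0,0,0.2],"rotation":[0,0,0]},{"translation":[0,0,0.28],"rotation":[0,0,0]},{"translation":[0,0,0.36],"rotation":[0,0,0]},{"translation":[0,0,0.42],"rotation":[0,0,0]},{"translation":[0,0,0.46],"rotation":[0,0,0]},{"translation":[0,0,0.48],"rotation":[0,0,0]},{"translation":[0,0,0.48],"rotation":[0,0,0]}]'

```text
t: 12.02
eef_pos: [0.6153, -0.1828, 0.1839]
ee_rot: [-3.14, 0.0, -1.64]
force: [0.3, 0.4, -0.9]
width: 0.0452
gripper_force: 19.7
```

Call:
apply_moves --steps '[{"translation":[-0.03,-0.04,0],"rotation":[0,0,0]},{"translation":[-0.09,-0.12,0],"rotation":[0,0,0]},{"translation":[-0.16,-0.22,0],"rotation":[0,0,0]},{"translation":[-0.24,-0.33,0],"rotation":[0,0,0]},{"translation":[-0.32,-0.44,0],"rotation":[0,0,0]},{"translation":[-0.4,-0.55,0],"rotation":[0,0,0]},{"translation":[-0.48,-0.65,0],"rotation":[0,0,0]},{"translation":[-0.54,-0.73,0],"rotation":[0,0,0]},{"translation":[-0.57,-0.77,0],"rotation":[0,0,0]},{"translation":[-0.58,-0.786,0],"rotation":[0,0,0]}]'

```text
t: 12.85
eef_pos: [0.4676, -0.3807, 0.1814]
ee_rot: [3.14, 0.001, -1.643]
force: [-0.5, -0.1, -0.4]
width: 0.045
gripper_force: 19.7
```

Call:
apply_moves --steps '[{"translation":[0,0,-0.04],"rotation":[0,0,0]},{"translation":[0,0,-0.1],"rotation":[0,0,0]},{"translation":[0,0,-0.18],"rotation":[0,0,0]},{"translation":[0,0,-0.26],"rotation":[0,0,0]},{"translation":[0,0,-0.34],"rotation":[0,0,0]},{"translation":[0,0,-0.4],"rotation":[0,0,0]},{"translation":[0,0,-0.44],"rotation":[0,0,0]},{"translation":[0,0,-0.465],"rotation":[0,0,0]},{"translation":[0,0,-0.48],"rotation":[0,0,0]},{"translation":[0,0,-0.486],"rotation":[0,0,0]}]'

```text
t: 13.68
eef_pos: [0.4701, -0.379, 0.0606]
ee_rot: [3.141, 0.0, -1.64]
force: [-0.7, 0.7, 1.2]
width: 0.0456
gripper_force: 19.7
```

Call:
apply_moves --steps '[{"translation":[0,0,0],"rotation":[0,0,0]},{"translation":[0,0,0],"rotation":[0,0,0]},{"translation":[0,0,0],"rotation":[0,0,0]},{"translation":[0,0,0],"rotation":[0,0,0]},{"translation":[0,0,0],"rotation":[0,0,0]},{"translation":[0,0,0],"rotation":[0,0,0]},{"translation":[0,0,0],"rotation":[0,0,0]},{"translation":[0,0,0],"rotation":[0,0,0]},{"translation":[0,0,0],"rotation":[0,0,0]},{"translation":[0,0,0],"rotation":[0,0,0]}]'

```text
t: 14.52
eef_pos: [0.4698, -0.3793, 0.061]
ee_rot: [3.142, 0.0, -1.641]
force: [-0.7, 0.7, -1.8]
width: 0.045
gripper_force: 19.7
```

Call:
apply_moves --steps '[{"translation":[0,0,0],"rotation":[0,0,0]},{"translation":[0,0,0],"rotation":[0,0,0]},{"translation":[0,0,0],"rotation":[0,0,0]},{"translation":[0,0,0],"rotation":[0,0,0]},{"translation":[0,0,0],"rotation":[0,0,0]},{"translation":[0,0,0.02],"rotation":[0,0,0]},{"translation":[0,0,0.08],"rotation":[0,0,0]},{"translation":[0,0,0.18],"rotation":[0,0,0]},{"translation":[0,0,0.3],"rotation":[0,0,0]},{"translation":[0,0,0.42],"rotation":[0,0,0]}]' --jaw -0.5

```text
t: 15.35
eef_pos: [0.4694, -0.3792, 0.1673]
ee_rot: [3.141, 0.0, -1.64]
force: [0.9, -1.1, 0.1]
width: 0.0656
gripper_force: 0.0
```

Call:
apply_moves --steps '[{"translation":[0,0,0.12],"rotation":[0,0,0]},{"translation":[0.05,0.06,0.12],"rotation":[0,0,0.1]},{"translation":[0.12,0.15,0.12],"rotation":[0,0,0.3]},{"translation":[0.2,0.25,0.12],"rotation":[0,0,0.5]},{"translation":[0.3,0.36,0.12],"rotation":[0,0,0.7]},{"translation":[0.4,0.48,0.12],"rotation":[0,0,0.9]},{"translation":[0.5,0.6,0.12],"rotation":[0,0,1]},{"translation":[0.6,0.72,0.12],"rotation":[0,0,1]},{"translation":[0.7,0.84,0.12],"rotation":[0,0,1]},{"translation":[0.794,0.947,0.12],"rotation":[0,0,1]}]'

```text
t: 16.18
eef_pos: [0.6694, -0.1405, 0.1967]
ee_rot: [-3.141, -0.0, -1.116]
force: [1.1, -0.7, -0.3]
width: 0.0658
gripper_force: 0.0
```

Call:
apply_moves --steps '[{"translation":[0,0,0],"rotation":[0,0,0.2]},{"translation":[0,0,0],"rotation":[0,0,0.4]},{"translation":[0,0,0],"rotation":[0,0,0.6]},{"translation":[0,0,0],"rotation":[0,0,0.8]},{"translation":[0,0,0],"rotation":[0,0,1]},{"translation":[0,0,-0.1],"rotation":[0,0,1]},{"translation":[0,0,-0.2],"rotation":[0,0,1]},{"translation":[0,0,-0.3],"rotation":[0,0,1]},{"translation":[0,0,-0.4],"rotation":[0,0,1]},{"translation":[0,0,-0.4],"rotation":[0,0,1]}]'

```text
t: 17.02
eef_pos: [0.6649, -0.1423, 0.0909]
ee_rot: [3.138, 0.007, -0.594]
force: [-0.7, 0.6, -1.9]
width: 0.0654
gripper_force: 0.0
```

```bash
python3 - <<'E'
from h import *
im=grab_frame('side');crop(im,'pics/c7.png',220,150,460,350,3);s=get_state();print(s['eef_pos'],s['ee_rot'],s['force'],s['q'][5],s['width'])
E
```

```text
[ 0.66642808 -0.14257102  0.09376538] [ 3.13857266  0.00441208 -0.59367475] [0.44495112 0.59767472 0.57202479] 0.9030515492114258 0.06564203364170483
```

View pics/c7.png

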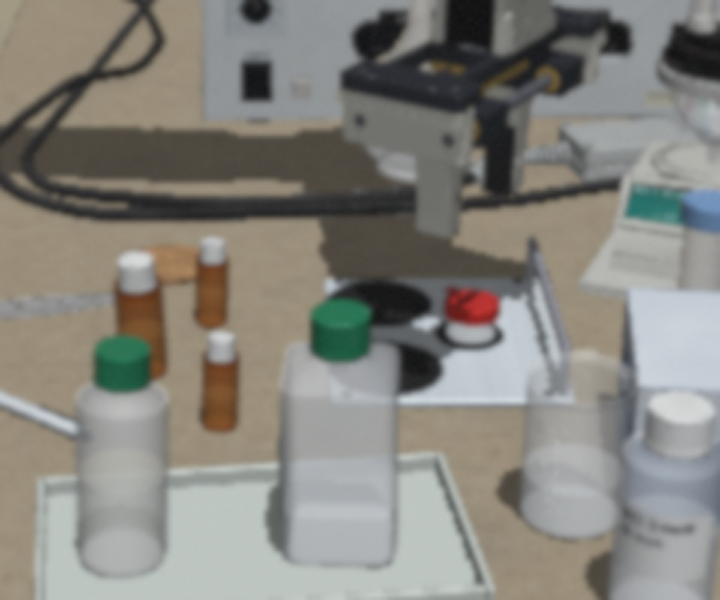

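Call:
apply_moves --steps '[{"translation":[0,0,-0.05],"rotation":[0,0,0]},{"translation":[0,0,-0.11],"rotation":[0,0,0]},{"translation":[0,0,-0.18],"rotation":[0,0,0]},{"translation":[0,0,-0.24],"rotation":[0,0,0]},{"translation":[0,0,-0.29],"rotation":[0,0,0]},{"translation":[0,0,-0.32],"rotation":[0,0,0]},{"translation":[0,0,-0.335],"rotation":[0,0,0]},{"translation":[0,0,-0.342],"rotation":[0,0,0]},{"translation":[0,0,-0.342],"rotation":[0,0,0]},{"translation":[0,0,-0.342],"rotation":[0,0,0]}]'

```text
t: 17.9
eef_pos: [0.6689, -0.1426, 0.0114]
ee_rot: [-3.141, -0.001, -0.593]
force: [0.3, 0.7, -0.3]
width: 0.0653
gripper_force: 0.0
```

Call:
apply_moves --steps '[{"translation":[0,0,0],"rotation":[0,0,0]},{"translation":[0,0,0],"rotation":[0,0,0]},{"translation":[0,0,0],"rotation":[0,0,0]},{"translation":[0,0,0],"rotation":[0,0,0]},{"translation":[0,0,0],"rotation":[0,0,0]},{"translation":[0,0,0],"rotation":[0,0,0]},{"translation":[0,0,0],"rotation":[0,0,0]},{"translation":[0,0,0],"rotation":[0,0,0]},{"translation":[0,0,0],"rotation":[0,0,0]},{"translation":[0,0,0],"rotation":[0,0,0]}]' --jaw 1 --newtons 10

```text
t: 18.73
eef_pos: [0.6684, -0.1425, 0.0107]
ee_rot: [-3.141, -0.0, -0.593]
force: [0.5, 1.0, 1.1]
width: 0.0344
gripper_force: 10.0
```

Call:
apply_moves --steps '[{"translation":[0,0,0.02],"rotation":[0,0,0]},{"translation":[0,0,0.06],"rotation":[0,0,0]},{"translation":[0,0,0.12],"rotation":[0,0,0]},{"translation":[0,0,0.2],"rotation":[0,0,0]},{"translation":[0,0,0.28],"rotation":[0,0,0]},{"translation":[0,0,0.36],"rotation":[0,0,0]},{"translation":[0,0,0.42],"rotation":[0,0,0]},{"translation":[0,0,0.46],"rotation":[0,0,0]},{"translation":[0,0,0.48],"rotation":[0,0,0]},{"translation":[0,0,0.48],"rotation":[0,0,0]}]'

```text
t: 19.57
eef_pos: [0.6688, -0.1426, 0.1321]
ee_rot: [-3.14, -0.002, -0.593]
force: [0.2, 0.5, -0.9]
width: 0.0338
gripper_force: 10.0
```

```bash
python3 - <<'E'
from h import *
im=grab_frame('side');crop(im,'pics/c8.png',260,140,420,260,4);s=get_state();print(s['eef_pos'],s['ee_rot'],s['force'],s['width'])
E
```

```text
[ 0.66825974 -0.14250119  0.13075776] [-3.14116718e+00 -2.43270470e-04 -5.93499066e-01] [ 0.4660117   0.48088525 -0.23400572] 0.034209989422748915
```

View pics/c8.png

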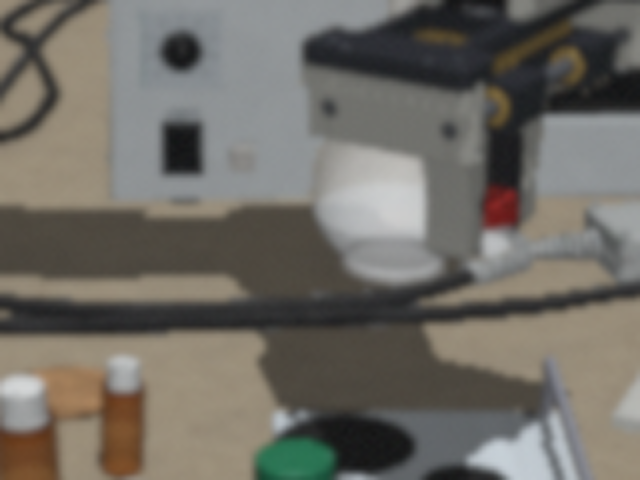

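Call:
apply_moves --steps '[{"translation":[-0.04,0.024,0],"rotation":[0,0,0]},{"translation":[-0.12,0.07,0],"rotation":[0,0,0]},{"translation":[-0.22,0.13,0],"rotation":[0,0,0]},{"translation":[-0.33,0.2,0],"rotation":[0,0,0]},{"translation":[-0.44,0.264,0],"rotation":[0,0,0]},{"translation":[-0.55,0.33,0],"rotation":[0,0,0]},{"translation":[-0.65,0.39,0],"rotation":[0,0,0]},{"translation":[-0.73,0.44,0],"rotation":[0,0,0]},{"translation":[-0.77,0.462,0],"rotation":[0,0,0]},{"translation":[-0.784,0.47,0],"rotation":[0,0,0]}]'

```text
t: 20.45
eef_pos: [0.4705, -0.0246, 0.1301]
ee_rot: [3.141, 0.001, -0.592]
force: [0.6, 0.1, 0.3]
width: 0.0337
gripper_force: 10.0
```

Call:
apply_moves --steps '[{"translation":[0,0,-0.04],"rotation":[0,0,0]},{"translation":[0,0,-0.1],"rotation":[0,0,0]},{"translation":[0,0,-0.18],"rotation":[0,0,0]},{"translation":[0,0,-0.26],"rotation":[0,0,0]},{"translation":[0,0,-0.34],"rotation":[0,0,0]},{"translation":[0,0,-0.4],"rotation":[0,0,0]},{"translation":[0,0,-0.44],"rotation":[0,0,0]},{"translation":[0,0,-0.465],"rotation":[0,0,0]},{"translation":[0,0,-0.478],"rotation":[0,0,0]},{"translation":[0,0,-0.483],"rotation":[0,0,0]}]'

```text
t: 21.28
eef_pos: [0.4723, -0.0255, 0.0094]
ee_rot: [3.14, 0.001, -0.593]
force: [-3.3, -1.8, 11.2]
width: 0.034
gripper_force: 10.0
```

Call:
apply_moves --steps '[{"translation":[0,0,0],"rotation":[0,0,0]},{"translation":[0,0,0],"rotation":[0,0,0]},{"translation":[0,0,0],"rotation":[0,0,0]},{"translation":[0,0,0],"rotation":[0,0,0]},{"translation":[0,0,0],"rotation":[0,0,0]},{"translation":[0,0,0],"rotation":[0,0,0]},{"translation":[0,0,0],"rotation":[0,0,0]},{"translation":[0,0,0],"rotation":[0,0,0]},{"translation":[0,0,0],"rotation":[0,0,0]},{"translation":[0,0,0],"rotation":[0,0,0]}]'

```text
t: 22.12
eef_pos: [0.4723, -0.025, 0.0098]
ee_rot: [3.142, 0.0, -0.593]
force: [0.4, -0.2, -0.4]
width: 0.0341
gripper_force: 10.0
```

Call:
apply_moves --steps '[{"translation":[0,0,0],"rotation":[0,0,0]},{"translation":[0,0,0],"rotation":[0,0,0]},{"translation":[0,0,0],"rotation":[0,0,0]},{"translation":[0,0,0],"rotation":[0,0,0]},{"translation":[0,0,0],"rotation":[0,0,0]},{"translation":[0,0,0.02],"rotation":[0,0,0]},{"translation":[0,0,0.08],"rotation":[0,0,0]},{"translation":[0,0,0.18],"rotation":[0,0,0]},{"translation":[0,0,0.3],"rotation":[0,0,0]},{"translation":[0,0,0.42],"rotation":[0,0,0]}]' --jaw -0.5

```text
t: 22.95
eef_pos: [0.4717, -0.0253, 0.1161]
ee_rot: [3.141, 0.001, -0.593]
force: [1.5, 0.8, -0.3]
width: 0.066
gripper_force: 0.0
```

Call:
apply_moves --steps '[{"translation":[0,-0.06,0.04],"rotation":[0,0,0.1]},{"translation":[-0.01,-0.14,0.08],"rotation":[0,0,0.3]},{"translation":[-0.02,-0.24,0.08],"rotation":[0,0,0.5]},{"translation":[-0.03,-0.34,0.08],"rotation":[0,0,0.7]},{"translation":[-0.03,-0.44,0.08],"rotation":[0,0,0.9]},{"translation":[-0.04,-0.54,0.08],"rotation":[0,0,1]},{"translation":[-0.04,-0.6,0.08],"rotation":[0,0,1]},{"translation":[-0.04,-0.62,0.08],"rotation":[0,0,1]},{"translation":[-0.04,-0.62,0.08],"rotation":[0,0,1]},{"translation":[-0.04,-0.62,0.08],"rotation":[0,0,1]}]'

```text
t: 23.78
eef_pos: [0.4622, -0.1799, 0.1349]
ee_rot: [-3.142, 0.0, -0.071]
force: [-0.1, -0.4, 0.8]
width: 0.0657
gripper_force: 0.0
```

```bash
python3 - <<'E'
from h import *
t=grab_frame('top');im=grab_frame('side');s=get_state();print(s['eef_pos'],s['ee_rot'],s['width'])
a=cv2.resize(t[140:340,200:400],None,fx=3,fy=3,interpolation=cv2.INTER_CUBIC)[:,:400*3//2]
cv2.imwrite('pics/t9.png',t)
b=cv2.resize(im[200:350,225:290],None,fx=3,fy=4,interpolation=cv2.INTER_CUBIC)
cv2.imwrite('pics/c9.png',np.hstack([a,b]))
E
```

```text
[ 0.46235325 -0.17940448  0.13493904] [-3.14151842e+00 -1.28847848e-04 -6.93527331e-02] 0.06554655856419025
```

View pics/c9.png

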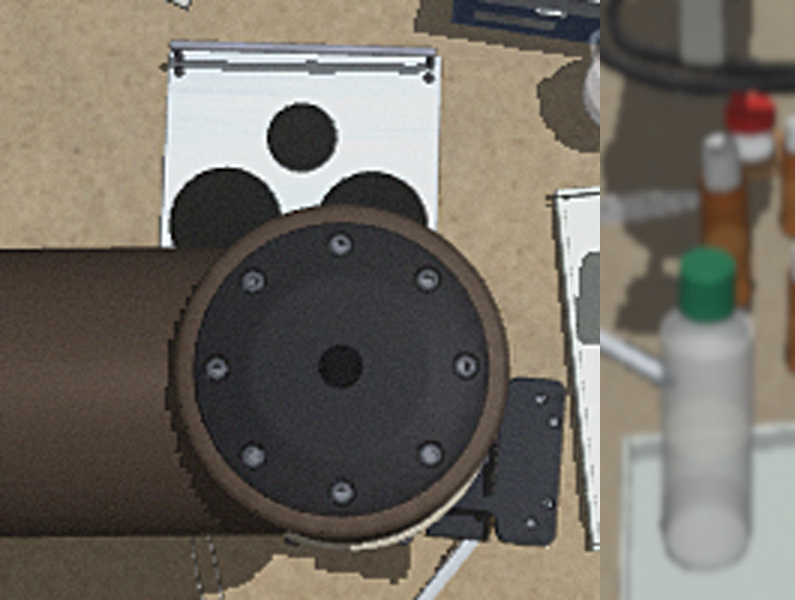

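Call:
apply_moves --steps '[{"translation":[0,0,-0.05],"rotation":[0,0,0]},{"translation":[0,0,-0.11],"rotation":[0,0,0]},{"translation":[0,0,-0.18],"rotation":[0,0,0]},{"translation":[0,0,-0.25],"rotation":[0,0,0]},{"translation":[0,0,-0.32],"rotation":[0,0,0]},{"translation":[0,0,-0.38],"rotation":[0,0,0]},{"translation":[0,0,-0.42],"rotation":[0,0,0]},{"translation":[0,0,-0.436],"rotation":[0,0,0]},{"translation":[0,0,-0.436],"rotation":[0,0,0]},{"translation":[0,0,-0.436],"rotation":[0,0,0]}]'

```text
t: 24.72
eef_pos: [0.4627, -0.1796, 0.0262]
ee_rot: [3.141, -0.0, -0.069]
force: [-0.2, 0.1, 0.7]
width: 0.0657
gripper_force: 0.0
```

Call:
apply_moves --steps '[{"translation":[0,0,0],"rotation":[0,0,0]},{"translation":[0,0,0],"rotation":[0,0,0]},{"translation":[0,0,0],"rotation":[0,0,0]},{"translation":[0,0,0],"rotation":[0,0,0]},{"translation":[0,0,0],"rotation":[0,0,0]},{"translation":[0,0,0],"rotation":[0,0,0]},{"translation":[0,0,0],"rotation":[0,0,0]},{"translation":[0,0,0],"rotation":[0,0,0]},{"translation":[0,0,0],"rotation":[0,0,0]},{"translation":[0,0,0],"rotation":[0,0,0]}]' --jaw 1 --newtons 12

```text
t: 25.55
eef_pos: [0.4625, -0.1801, 0.0259]
ee_rot: [3.142, -0.0, -0.07]
force: [-0.5, -0.4, 3.2]
width: 0.0292
gripper_force: 11.9
```

Call:
apply_moves --steps '[{"translation":[0,0,0.02],"rotation":[0,0,0]},{"translation":[0,0,0.06],"rotation":[0,0,0]},{"translation":[0,0,0.12],"rotation":[0,0,0]},{"translation":[0,0,0.2],"rotation":[0,0,0]},{"translation":[0,0,0.28],"rotation":[0,0,0]},{"translation":[0,0,0.36],"rotation":[0,0,0]},{"translation":[0,0,0.42],"rotation":[0,0,0]},{"translation":[0,0,0.46],"rotation":[0,0,0]},{"translation":[0,0,0.48],"rotation":[0,0,0]},{"translation":[0,0,0.48],"rotation":[0,0,0]}]'

```text
t: 26.38
eef_pos: [0.4627, -0.18, 0.1466]
ee_rot: [-3.141, -0.001, -0.07]
force: [0.1, 0.3, -0.8]
width: 0.0287
gripper_force: 11.9
```

```bash
python3 - <<'E'
from h import *
im=grab_frame('side');cv2.imwrite('pics/s10.png',im);crop(im,'pics/c10.png',200,130,400,280,4);s=get_state();print(s['eef_pos'],s['ee_rot'],s['width'])
print('nook',unproj('top',(200+302.5/3-.5,140+137.5/3-.5),.007))
E
```

```text
[ 0.46218139 -0.17996458  0.14569678] [-3.14133722e+00 -1.89338533e-04 -6.99293617e-02] 0.02940053799501823
nook [ 0.66813733 -0.14115149  0.007     ]
```

View pics/c10.png

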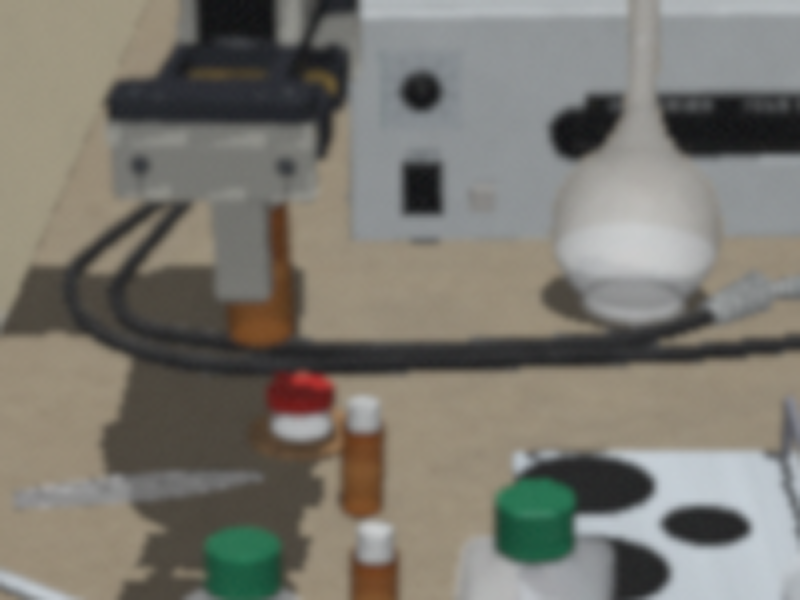

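```bash
python3 - <<'E'
from h import *
for X in([.4625,-.18,.121],[.4625,-.18,.165],[.4625,-.205,.146]): print(X,(proj('side',X)-[200,130]+.5)*4-.5)
# cup on coaster in s10
im=cv2.imread('pics/s10.png')
print('cup lid',unproj('side',(200+300.5/4-.5,130+383.5/4-.5),.029))
E
```

```text
[0.4625, -0.18, 0.121] [[254.9300981  335.29523977]]
[0.4625, -0.18, 0.165] [[251.08543497 239.5795657 ]]
[0.4625, -0.205, 0.146] [[248.67699096 302.58537458]]
cup lid [ 0.47132502 -0.01930695  0.029     ]
```

Call:
apply_moves --steps '[{"translation":[0.04,0.01,0],"rotation":[0,0,0]},{"translation":[0.12,0.02,0],"rotation":[0,0,0]},{"translation":[0.22,0.04,0],"rotation":[0,0,0]},{"translation":[0.34,0.06,0],"rotation":[0,0,0]},{"translation":[0.46,0.09,0],"rotation":[0,0,0]},{"translation":[0.58,0.11,0],"rotation":[0,0,0]},{"translation":[0.68,0.13,0],"rotation":[0,0,0]},{"translation":[0.76,0.145,0],"rotation":[0,0,0]},{"translation":[0.8,0.152,0],"rotation":[0,0,0]},{"translation":[0.818,0.154,0],"rotation":[0,0,0]}]'

```text
t: 27.27
eef_pos: [0.6677, -0.141, 0.1434]
ee_rot: [3.141, 0.003, -0.069]
force: [-0.5, -0.3, -0.8]
width: 0.0293
gripper_force: 11.9
```

Call:
apply_moves --steps '[{"translation":[0,0,-0.04],"rotation":[0,0,0]},{"translation":[0,0,-0.1],"rotation":[0,0,0]},{"translation":[0,0,-0.18],"rotation":[0,0,0]},{"translation":[0,0,-0.26],"rotation":[0,0,0]},{"translation":[0,0,-0.33],"rotation":[0,0,0]},{"translation":[0,0,-0.38],"rotation":[0,0,0]},{"translation":[0,0,-0.41],"rotation":[0,0,0]},{"translation":[0,0,-0.43],"rotation":[0,0,0]},{"translation":[0,0,-0.44],"rotation":[0,0,0]},{"translation":[0,0,-0.446],"rotation":[0,0,0]}]'

```text
t: 28.1
eef_pos: [0.6671, -0.1416, 0.0346]
ee_rot: [3.142, -0.001, -0.07]
force: [-0.0, -0.1, -0.0]
width: 0.0295
gripper_force: 11.9
```

Call:
apply_moves --steps '[{"translation":[0,0,-0.002],"rotation":[0,0,0]},{"translation":[0,0,-0.004],"rotation":[0,0,0]},{"translation":[0,0,-0.006],"rotation":[0,0,0]},{"translation":[0,0,-0.008],"rotation":[0,0,0]},{"translation":[0,0,-0.008],"rotation":[0,0,0]},{"translation":[0,0,-0.008],"rotation":[0,0,0]},{"translation":[0,0,-0.008],"rotation":[0,0,0]},{"translation":[0,0,-0.008],"rotation":[0,0,0]},{"translation":[0,0,-0.008],"rotation":[0,0,0]},{"translation":[0,0,-0.008],"rotation":[0,0,0]}]'

```text
t: 28.93
eef_pos: [0.6668, -0.1416, 0.0323]
ee_rot: [-3.142, -0.0, -0.07]
force: [0.3, 0.3, -0.6]
width: 0.029
gripper_force: 11.9
```

```bash
python3 - <<'E'
from h import *
im=grab_frame('side');cv2.imwrite('pics/s11.png',im);crop(im,'pics/c11.png',260,170,420,290,4.5);s=get_state();print(s['eef_pos'],s['ee_rot'],s['force'])
E
```

```text
[ 0.6668654  -0.14154394  0.03232028] [ 3.14157849e+00 -8.06382801e-05 -6.97295719e-02] [ 0.18324115  0.17846885 -1.30414155]
```

View pics/c11.png

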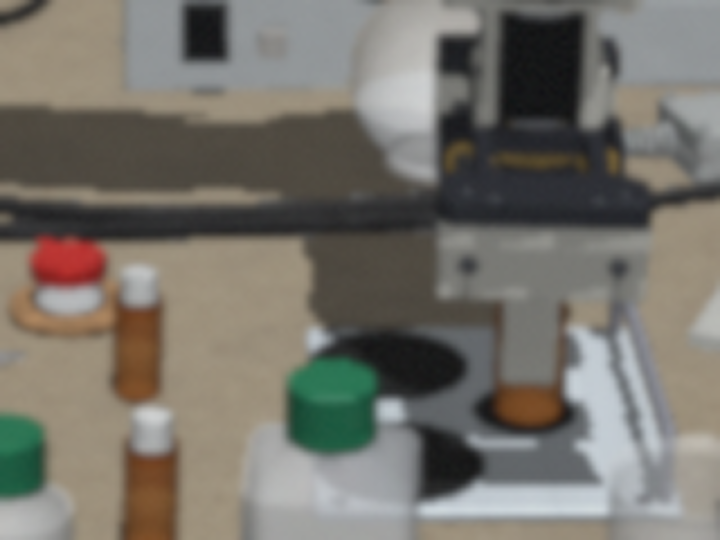

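Call:
apply_moves --steps '[{"translation":[0,0,0],"rotation":[0,0,0]},{"translation":[0,0,0],"rotation":[0,0,0]},{"translation":[0,0,0],"rotation":[0,0,0]},{"translation":[0,0,0],"rotation":[0,0,0]},{"translation":[0,0,0],"rotation":[0,0,0]},{"translation":[0,0,0.02],"rotation":[0,0,0]},{"translation":[0,0,0.08],"rotation":[0,0,0]},{"translation":[0,0,0.18],"rotation":[0,0,0]},{"translation":[0,0,0.3],"rotation":[0,0,0]},{"translation":[0,0,0.42],"rotation":[0,0,0]}]' --jaw -0.5

```text
t: 29.82
eef_pos: [0.6664, -0.1416, 0.1384]
ee_rot: [3.141, 0.001, -0.07]
force: [0.8, 0.2, -0.3]
width: 0.0656
gripper_force: 0.0
```

Call:
apply_moves --steps '[{"translation":[0,0,0.12],"rotation":[0,0,0]},{"translation":[-0.01,-0.03,0.25],"rotation":[0,0,-0.1]},{"translation":[-0.05,-0.12,0.25],"rotation":[0,0,-0.3]},{"translation":[-0.1,-0.24,0.25],"rotation":[0,0,-0.5]},{"translation":[-0.15,-0.37,0.25],"rotation":[0,0,-0.7]},{"translation":[-0.2,-0.5,0.25],"rotation":[0,0,-0.9]},{"translation":[-0.26,-0.64,0.25],"rotation":[0,0,-1]},{"translation":[-0.31,-0.77,0.25],"rotation":[0,0,-1]},{"translation":[-0.35,-0.87,0.25],"rotation":[0,0,-1]},{"translation":[-0.366,-0.907,0.25],"rotation":[0,0,-1]}]' --jaw -1

```text
t: 30.65
eef_pos: [0.5735, -0.3715, 0.2002]
ee_rot: [3.141, -0.0, -0.596]
force: [0.0, 0.2, -0.4]
width: 0.0878
gripper_force: 0.0
```

```bash
python3 - <<'E'
from h import *
t=grab_frame('top');cv2.imwrite('pics/t12.png',t);crop(t,'pics/c12.png',210,140,360,310,3.5);s=get_state();print(s['eef_pos'],s['ee_rot'],s['width'])
E
```

```text
[ 0.57338919 -0.3716707   0.20009382] [ 3.14108949e+00  2.67960205e-05 -5.96611932e-01] 0.08760544421611602
```

View pics/c12.png

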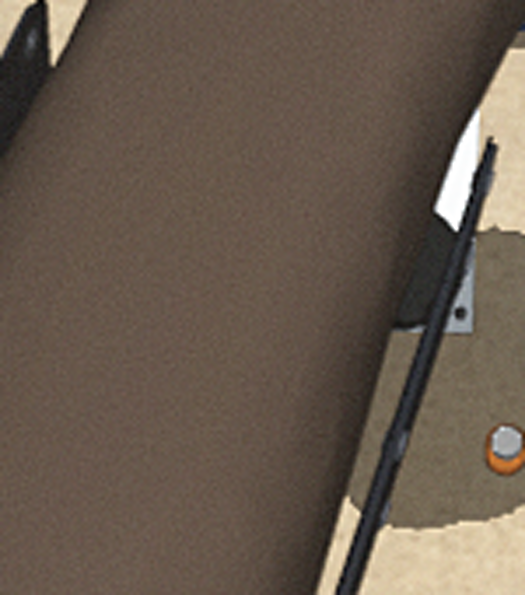

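Call:
apply_moves --steps '[{"translation":[0,0,0],"rotation":[0,0,-0.2]},{"translation":[0,0,0],"rotation":[0,0,-0.4]},{"translation":[0,0,0],"rotation":[0,0,-0.6]},{"translation":[0,0,0],"rotation":[0,0,-0.8]},{"translation":[0,0,0],"rotation":[0,0,-1]},{"translation":[0,0,0],"rotation":[0,0,-1]},{"translation":[0,0,0],"rotation":[0,0,-1]},{"translation":[0,0,0],"rotation":[0,0,-1]},{"translation":[0,0,0],"rotation":[0,0,-1]},{"translation":[0,0,0],"rotation":[0,0,-1]}]'

```text
t: 31.53
eef_pos: [0.5754, -0.3682, 0.1999]
ee_rot: [-3.142, -0.0, -1.115]
force: [-0.5, 0.5, 0.1]
width: 0.0877
gripper_force: 0.0
```

Call:
apply_moves --steps '[{"translation":[0,0,0],"rotation":[0,0,-0.2]},{"translation":[0,0,0],"rotation":[0,0,-0.4]},{"translation":[0,0,0],"rotation":[0,0,-0.6]},{"translation":[0,0,0],"rotation":[0,0,-0.8]},{"translation":[0,0,0],"rotation":[0,0,-1]},{"translation":[0,0,0],"rotation":[0,0,-1]},{"translation":[0,0,0],"rotation":[0,0,-1]},{"translation":[0,0,0],"rotation":[0,0,-1]},{"translation":[0,0,0],"rotation":[0,0,-1]},{"translation":[0,0,0],"rotation":[0,0,-1]}]'

```text
t: 32.37
eef_pos: [0.5753, -0.3683, 0.1998]
ee_rot: [-3.142, 0.0, -1.639]
force: [-0.3, 0.0, 0.5]
width: 0.0876
gripper_force: 0.0
```

```bash
cat >> h.py <<'E'
def blob(n,box,col):
    im=grab_frame(n);x0,y0,x1,y1=box;hs=cv2.cvtColor(im[y0:y1,x0:x1],cv2.COLOR_BGR2HSV)
    H,S,V=[hs[...,i].astype(int) for i in range(3)]
    m={'red':((H<8)|(H>172))&(S>150),'green':(H>65)&(H<95)&(S>110)&(V<150),'white':(S<30)&(V>165)}[col].astype(np.uint8)
    k,_,st,ce=cv2.connectedComponentsWithStats(m)
    return [(ce[i].round(1)+[x0,y0],st[i].tolist()) for i in range(1,k) if st[i,4]>25]
E
python3 - <<'E'
from h import *
s=get_state();print(s['eef_pos'],s['ee_rot'])
print('cup',blob('side',(240,180,300,260),'red'))
for c,s_ in blob('side',(220,220,400,345),'green'): print(c,s_,unproj('side',c,.124).round(4),unproj('side',c,.114).round(4))
E
```

```text
[ 0.57533182 -0.36826892  0.1998135 ] [-3.14159253e+00  3.05155451e-05 -1.63881021e+00]
cup [(array([274.5, 228. ]), [27, 44, 16, 9, 121])]
[333.5 259.3] [104, 30, 20, 20, 339] [ 0.5763 -0.3648  0.124 ] [ 0.5773 -0.3449  0.114 ]
[260.5 271. ] [33, 43, 16, 17, 252] [ 0.4733 -0.3992  0.124 ] [ 0.4715 -0.3802  0.114 ]
```

Call:
apply_moves --steps '[{"translation":[0,0,-0.07],"rotation":[0,0,0]},{"translation":[0,0,-0.14],"rotation":[0,0,0]},{"translation":[0,0,-0.22],"rotation":[0,0,0]},{"translation":[0,0,-0.3],"rotation":[0,0,0]},{"translation":[0,0,-0.38],"rotation":[0,0,0]},{"translation":[0,0,-0.44],"rotation":[0,0,0]},{"translation":[0,0,-0.49],"rotation":[0,0,0]},{"translation":[0,0,-0.509],"rotation":[0,0,0]},{"translation":[0,0,-0.509],"rotation":[0,0,0]},{"translation":[0,0,-0.509],"rotation":[0,0,0]}]'

```text
t: 33.3
eef_pos: [0.5757, -0.3685, 0.0731]
ee_rot: [-3.141, -0.0, -1.64]
force: [-0.0, 0.2, -0.8]
width: 0.0876
gripper_force: 0.0
```

Call:
apply_moves --steps '[{"translation":[0,0,0],"rotation":[0,0,0]},{"translation":[0,0,0],"rotation":[0,0,0]},{"translation":[0,0,0],"rotation":[0,0,0]},{"translation":[0,0,0],"rotation":[0,0,0]},{"translation":[0,0,0],"rotation":[0,0,0]},{"translation":[0,0,0],"rotation":[0,0,0]},{"translation":[0,0,0],"rotation":[0,0,0]},{"translation":[0,0,0],"rotation":[0,0,0]},{"translation":[0,0,0],"rotation":[0,0,0]},{"translation":[0,0,0],"rotation":[0,0,0]}]' --jaw 1 --newtons 20

```text
t: 34.13
eef_pos: [0.5755, -0.3683, 0.0729]
ee_rot: [-3.141, -0.0, -1.64]
force: [0.3, 1.5, 3.5]
width: 0.0572
gripper_force: 19.9
```

Call:
apply_moves --steps '[{"translation":[0,0,0.02],"rotation":[0,0,0]},{"translation":[0,0,0.06],"rotation":[0,0,0]},{"translation":[0,0,0.12],"rotation":[0,0,0]},{"translation":[0,0,0.2],"rotation":[0,0,0]},{"translation":[0,0,0.28],"rotation":[0,0,0]},{"translation":[0,0,0.36],"rotation":[0,0,0]},{"translation":[0,0,0.42],"rotation":[0,0,0]},{"translation":[0,0,0.47],"rotation":[0,0,0]},{"translation":[0,0,0.5],"rotation":[0,0,0]},{"translation":[0,0,0.5],"rotation":[0,0,0]}]'

```text
t: 34.97
eef_pos: [0.576, -0.3687, 0.1997]
ee_rot: [-3.139, -0.001, -1.64]
force: [0.8, -0.3, -1.8]
width: 0.0565
gripper_force: 19.9
```

Call:
apply_moves --steps '[{"translation":[0.01,0.04,0],"rotation":[0,0,0]},{"translation":[0.02,0.12,0],"rotation":[0,0,0]},{"translation":[0.03,0.23,0],"rotation":[0,0,0]},{"translation":[0.05,0.36,0],"rotation":[0,0,0]},{"translation":[0.06,0.49,0],"rotation":[0,0,0]},{"translation":[0.08,0.62,0],"rotation":[0,0,0]},{"translation":[0.1,0.75,0],"rotation":[0,0,0]},{"translation":[0.11,0.86,0],"rotation":[0,0,0]},{"translation":[0.12,0.95,0],"rotation":[0,0,0]},{"translation":[0.13,1,0],"rotation":[0,0,0]}]'

```text
t: 35.8
eef_pos: [0.6072, -0.1154, 0.1963]
ee_rot: [3.14, 0.0, -1.639]
force: [-1.2, -0.5, -1.2]
width: 0.057
gripper_force: 19.9
```

Call:
apply_moves --steps '[{"translation":[0.01,0.05,0],"rotation":[0,0,0]},{"translation":[0.01,0.084,-0.02],"rotation":[0,0,0]},{"translation":[0.01,0.084,-0.06],"rotation":[0,0,0]},{"translation":[0.01,0.084,-0.12],"rotation":[0,0,0]},{"translation":[0.01,0.084,-0.2],"rotation":[0,0,0]},{"translation":[0.01,0.084,-0.28],"rotation":[0,0,0]},{"translation":[0.01,0.084,-0.35],"rotation":[0,0,0]},{"translation":[0.01,0.084,-0.4],"rotation":[0,0,0]},{"translation":[0.01,0.084,-0.43],"rotation":[0,0,0]},{"translation":[0.01,0.084,-0.45],"rotation":[0,0,0]}]'

```text
t: 36.63
eef_pos: [0.6093, -0.0982, 0.0832]
ee_rot: [3.139, -0.0, -1.642]
force: [0.2, -0.2, -1.3]
width: 0.0571
gripper_force: 19.9
```

Call:
apply_moves --steps '[{"translation":[0,0,-0.01],"rotation":[0,0,0]},{"translation":[0,0,-0.02],"rotation":[0,0,0]},{"translation":[0,0,-0.028],"rotation":[0,0,0]},{"translation":[0,0,-0.034],"rotation":[0,0,0]},{"translation":[0,0,-0.039],"rotation":[0,0,0]},{"translation":[0,0,-0.043],"rotation":[0,0,0]},{"translation":[0,0,-0.045],"rotation":[0,0,0]},{"translation":[0,0,-0.045],"rotation":[0,0,0]},{"translation":[0,0,-0.045],"rotation":[0,0,0]},{"translation":[0,0,-0.045],"rotation":[0,0,0]}]'

```text
t: 37.47
eef_pos: [0.6106, -0.0972, 0.0748]
ee_rot: [-3.141, -0.0, -1.64]
force: [-1.3, 1.3, 6.4]
width: 0.0568
gripper_force: 19.9
```

Call:
apply_moves --steps '[{"translation":[0,0,0],"rotation":[0,0,0]},{"translation":[0,0,0],"rotation":[0,0,0]},{"translation":[0,0,0],"rotation":[0,0,0]},{"translation":[0,0,0],"rotation":[0,0,0]},{"translation":[0,0,0],"rotation":[0,0,0]},{"translation":[0,0,0.04],"rotation":[0,0,0]},{"translation":[0,0,0.12],"rotation":[0,0,0]},{"translation":[0,0,0.24],"rotation":[0,0,0]},{"translation":[0,0,0.38],"rotation":[0,0,0]},{"translation":[0,0,0.5],"rotation":[0,0,0]}]' --jaw -0.8

```text
t: 38.3
eef_pos: [0.6104, -0.0975, 0.2016]
ee_rot: [-3.141, -0.0, -1.64]
force: [0.5, 0.9, -0.3]
width: 0.0793
gripper_force: 0.0
```

Call:
apply_moves --steps '[{"translation":[-0.03,-0.06,0],"rotation":[0,0,0]},{"translation":[-0.08,-0.16,0],"rotation":[0,0,0]},{"translation":[-0.15,-0.3,0],"rotation":[0,0,0]},{"translation":[-0.22,-0.44,0],"rotation":[0,0,0]},{"translation":[-0.29,-0.58,0],"rotation":[0,0,0]},{"translation":[-0.36,-0.72,0],"rotation":[0,0,0]},{"translation":[-0.42,-0.84,0],"rotation":[0,0,0]},{"translation":[-0.47,-0.94,0],"rotation":[0,0,0]},{"translation":[-0.5,-1,0],"rotation":[0,0,0]},{"translation":[-0.5,-1,0],"rotation":[0,0,0]}]'

```text
t: 39.13
eef_pos: [0.4835, -0.35, 0.1993]
ee_rot: [3.142, -0.0, -1.644]
force: [0.2, -0.1, -0.2]
width: 0.0787
gripper_force: 0.0
```

Call:
apply_moves --steps '[{"translation":[-0.04,-0.08,0],"rotation":[0,0,0]},{"translation":[-0.062,-0.128,0],"rotation":[0,0,0]},{"translation":[-0.062,-0.128,-0.08],"rotation":[0,0,0]},{"translation":[-0.062,-0.128,-0.18],"rotation":[0,0,0]},{"translation":[-0.062,-0.128,-0.3],"rotation":[0,0,0]},{"translation":[-0.062,-0.128,-0.4],"rotation":[0,0,0]},{"translation":[-0.062,-0.128,-0.48],"rotation":[0,0,0]},{"translation":[-0.062,-0.128,-0.53],"rotation":[0,0,0]},{"translation":[-0.062,-0.128,-0.551],"rotation":[0,0,0]},{"translation":[-0.062,-0.128,-0.551],"rotation":[0,0,0]}]'

```text
t: 39.97
eef_pos: [0.4693, -0.3789, 0.0599]
ee_rot: [3.139, 0.001, -1.64]
force: [-0.2, 0.4, 0.5]
width: 0.0788
gripper_force: 0.0
```

Call:
apply_moves --steps '[{"translation":[0,0,0],"rotation":[0,0,0]},{"translation":[0,0,0],"rotation":[0,0,0]},{"translation":[0,0,0],"rotation":[0,0,0]},{"translation":[0,0,0],"rotation":[0,0,0]},{"translation":[0,0,0],"rotation":[0,0,0]},{"translation":[0,0,0],"rotation":[0,0,0]},{"translation":[0,0,0],"rotation":[0,0,0]},{"translation":[0,0,0],"rotation":[0,0,0]},{"translation":[0,0,0],"rotation":[0,0,0]},{"translation":[0,0,0],"rotation":[0,0,0]}]' --jaw 1 --newtons 20

```text
t: 40.8
eef_pos: [0.47, -0.3795, 0.0615]
ee_rot: [-3.141, -0.0, -1.64]
force: [-1.4, 0.6, 5.1]
width: 0.045
gripper_force: 19.8
```

Call:
apply_moves --steps '[{"translation":[0,0,0.02],"rotation":[0,0,0]},{"translation":[0,0,0.06],"rotation":[0,0,0]},{"translation":[0,0,0.12],"rotation":[0,0,0]},{"translation":[0,0,0.2],"rotation":[0,0,0]},{"translation":[0,0,0.28],"rotation":[0,0,0]},{"translation":[0,0,0.36],"rotation":[0,0,0]},{"translation":[0,0,0.42],"rotation":[0,0,0]},{"translation":[0,0,0.47],"rotation":[0,0,0]},{"translation":[0,0,0.5],"rotation":[0,0,0]},{"translation":[0,0,0.5],"rotation":[0,0,0]}]'

```text
t: 41.63
eef_pos: [0.4705, -0.3797, 0.1883]
ee_rot: [-3.139, -0.001, -1.64]
force: [1.6, 0.4, -0.2]
width: 0.0449
gripper_force: 19.7
```

Call:
apply_moves --steps '[{"translation":[0.03,0.04,0],"rotation":[0,0,0]},{"translation":[0.09,0.12,0],"rotation":[0,0,0]},{"translation":[0.16,0.22,0],"rotation":[0,0,0]},{"translation":[0.24,0.33,0],"rotation":[0,0,0]},{"translation":[0.32,0.44,0],"rotation":[0,0,0]},{"translation":[0.4,0.55,0],"rotation":[0,0,0]},{"translation":[0.48,0.65,0],"rotation":[0,0,0]},{"translation":[0.54,0.73,0],"rotation":[0,0,0]},{"translation":[0.57,0.77,0],"rotation":[0,0,0]},{"translation":[0.58,0.786,0],"rotation":[0,0,0]}]'

```text
t: 42.47
eef_pos: [0.6155, -0.1805, 0.1846]
ee_rot: [3.14, 0.0, -1.638]
force: [-0.2, -1.2, 0.2]
width: 0.0452
gripper_force: 19.7
```

Call:
apply_moves --steps '[{"translation":[0,0,-0.02],"rotation":[0,0,0]},{"translation":[0,0,-0.06],"rotation":[0,0,0]},{"translation":[0,0,-0.12],"rotation":[0,0,0]},{"translation":[0,0,-0.2],"rotation":[0,0,0]},{"translation":[0,0,-0.28],"rotation":[0,0,0]},{"translation":[0,0,-0.34],"rotation":[0,0,0]},{"translation":[0,0,-0.39],"rotation":[0,0,0]},{"translation":[0,0,-0.42],"rotation":[0,0,0]},{"translation":[0,0,-0.44],"rotation":[0,0,0]},{"translation":[0,0,-0.45],"rotation":[0,0,0]}]'

```text
t: 43.3
eef_pos: [0.614, -0.1835, 0.0727]
ee_rot: [3.14, -0.0, -1.642]
force: [0.2, -0.2, -0.5]
width: 0.0453
gripper_force: 19.7
```

Call:
apply_moves --steps '[{"translation":[0,0,-0.01],"rotation":[0,0,0]},{"translation":[0,0,-0.02],"rotation":[0,0,0]},{"translation":[0,0,-0.028],"rotation":[0,0,0]},{"translation":[0,0,-0.034],"rotation":[0,0,0]},{"translation":[0,0,-0.039],"rotation":[0,0,0]},{"translation":[0,0,-0.042],"rotation":[0,0,0]},{"translation":[0,0,-0.044],"rotation":[0,0,0]},{"translation":[0,0,-0.044],"rotation":[0,0,0]},{"translation":[0,0,-0.044],"rotation":[0,0,0]},{"translation":[0,0,-0.044],"rotation":[0,0,0]}]'

```text
t: 44.13
eef_pos: [0.615, -0.1828, 0.0635]
ee_rot: [-3.141, -0.0, -1.64]
force: [-1.4, 0.6, 5.6]
width: 0.0448
gripper_force: 19.8
```

Release, lift, back off toward the robot's left-front, then check numerically.

Call:
apply_moves --steps '[{"translation":[0,0,0],"rotation":[0,0,0]},{"translation":[0,0,0],"rotation":[0,0,0]},{"translation":[0,0,0],"rotation":[0,0,0]},{"translation":[0,0,0],"rotation":[0,0,0]},{"translation":[0,0,0],"rotation":[0,0,0]},{"translation":[0,0,0.04],"rotation":[0,0,0]},{"translation":[0,0,0.12],"rotation":[0,0,0]},{"translation":[0,0,0.24],"rotation":[0,0,0]},{"translation":[0,0,0.38],"rotation":[0,0,0]},{"translation":[0,0,0.5],"rotation":[0,0,0]}]' --jaw -0.8

```text
t: 44.97
eef_pos: [0.6149, -0.183, 0.1903]
ee_rot: [-3.141, -0.0, -1.64]
force: [1.4, -0.6, -1.0]
width: 0.0791
gripper_force: 0.0
```

Call:
apply_moves --steps '[{"translation":[0,0,0.15],"rotation":[0,0,0]},{"translation":[-0.02,-0.08,0.3],"rotation":[0,0,0]},{"translation":[-0.06,-0.2,0.4],"rotation":[0,0,0]},{"translation":[-0.12,-0.34,0.4],"rotation":[0,0,0]},{"translation":[-0.18,-0.48,0.4],"rotation":[0,0,0]},{"translation":[-0.24,-0.62,0.4],"rotation":[0,0,0]},{"translation":[-0.3,-0.76,0.4],"rotation":[0,0,0]},{"translation":[-0.36,-0.88,0.4],"rotation":[0,0,0]},{"translation":[-0.4,-0.96,0.4],"rotation":[0,0,0]},{"translation":[-0.4,-1,0.4],"rotation":[0,0,0]}]'

```text
t: 45.8
eef_pos: [0.5125, -0.4354, 0.2885]
ee_rot: [-3.142, -0.0, -1.643]
force: [0.7, -0.5, 0.6]
width: 0.0787
gripper_force: 0.0
```

Call:
apply_moves --steps '[{"translation":[-0.05,-0.1,0],"rotation":[0,0,0]},{"translation":[-0.1,-0.2,0],"rotation":[0,0,0]},{"translation":[-0.15,-0.3,0],"rotation":[0,0,0]},{"translation":[-0.2,-0.4,0],"rotation":[0,0,0]},{"translation":[-0.2,-0.5,0],"rotation":[0,0,0]},{"translation":[-0.2,-0.5,0],"rotation":[0,0,0]},{"translation":[-0.2,-0.5,0],"rotation":[0,0,0]},{"translation":[-0.2,-0.5,0],"rotation":[0,0,0]},{"translation":[-0.2,-0.5,0],"rotation":[0,0,0]},{"translation":[-0.2,-0.5,0],"rotation":[0,0,0]}]'

```text
t: 46.63
eef_pos: [0.4654, -0.5569, 0.2881]
ee_rot: [-3.141, -0.0, -1.639]
force: [-1.0, 1.1, 0.4]
width: 0.0788
gripper_force: 0.0
```

```bash
python3 - <<'E'
from h import *
t0=cv2.imread('pics/top0.png');t=grab_frame('top');cv2.imwrite('pics/t14.png',t)
for c,s_ in blob('top',(205,140,365,320),'red'): print('red',c,s_,unproj('top',c,.029).round(4))
for c,s_ in blob('top',(240,140,365,245),'green'): print('green',c,s_,unproj('top',c,.13).round(4))
for c,s_ in blob('top',(285,160,318,240),'white')+blob('top',(270,255,370,310),'white'): print('white',c,s_,unproj('top',c,.084).round(4))
d=np.abs(t.astype(int)-t0).max(2)[150:240,240:360]
g=lambda i:cv2.cvtColor(i[180:235,250:345],cv2.COLOR_BGR2GRAY).astype(np.float32)
print('shift',cv2.phaseCorrelate(g(t0),g(t)))
print(t[170:200:3,290:312:3].tolist()[:6])
s=get_state();print(s['eef_pos'],s['width'])
E
```

```text
red [231.9 289.9] [15, 140, 23, 20, 343] [ 0.4709 -0.0249  0.029 ]
green [268.6 201. ] [20, 53, 18, 17, 240] [ 0.6112 -0.0956  0.13  ]
green [321.4 199.2] [74, 52, 16, 16, 196] [ 0.6155 -0.1821  0.13  ]
white [300.3 192. ] [0, 4, 33, 70, 1117] [ 0.6377 -0.145   0.084 ]
white [286.2 212.5] [0, 41, 4, 26, 85] [ 0.6014 -0.1217  0.084 ]
white [314.4 213.1] [25, 48, 8, 12, 63] [ 0.6011 -0.17    0.084 ]
white [277.7 269.1] [4, 10, 9, 9, 59] [ 0.5039 -0.1098  0.084 ]
shift ((-0.030509904588008396, -0.1515379788601372), 0.9404988331927193)
[[[239, 235, 230], [238, 236, 231], [234, 229, 222], [222, 220, 221], [243, 243, 243], [188, 191, 196], [240, 238, 233], [237, 235, 230]], [[237, 236, 234], [245, 244, 242], [235, 232, 230], [237, 238, 239], [238, 235, 238], [239, 237, 238], [189, 195, 202], [237, 236, 235]], [[241, 239, 235], [106, 131, 157], [255, 255, 255], [240, 238, 239], [238, 237, 238], [244, 242, 244], [41, 56, 87], [238, 238, 236]], [[244, 242, 236], [34, 43, 61], [123, 120, 116], [247, 245, 246], [243, 243, 243], [240, 237, 238], [29, 44, 74], [253, 252, 248]], [[22, 23, 25], [37, 44, 49], [50, 96, 159], [81, 77, 76], [84, 83, 77], [72, 106, 149], [40, 57, 78], [116, 114, 104]], [[38, 38, 41], [41, 44, 49], [53, 94, 146], [50, 89, 150], [46, 92, 151], [53, 93, 144], [41, 48, 65], [56, 54, 57]]]
[ 0.46508863 -0.55738446  0.28788468] 0.07906013795923396
```

```bash
python3 - <<'E'
from h import *
t=cv2.imread('pics/t14.png');b=t[160:205,280:322].astype(int)
m=((b[...,2]-b[...,0])>25).astype(np.uint8)
ys,xs=np.nonzero(m);print('amber bbox',xs.min()+280,xs.max()+280,ys.min()+160,ys.max()+160,m.sum())
for z in(.006,.061):
    th=np.linspace(0,6.28,60);u=proj('top',np.c_[.6685+.015*np.cos(th),-.1413+.015*np.sin(th),0*th+z]);print(z,u.min(0).round(1),u.max(0).round(1))
E
```

```text
amber bbox 293 308 171 191 142
0.006 [292.4 177.4] [308.5 193.2]
0.061 [290.6 169.6] [307.6 186.1]
```

```bash
python3 -c "
from station import *
print(job_done())"
```

```text
the job is handed in; nothing more can be done
None
```

The job is handed in at about 47 s of the 136 s allowed. My last image measurements put both bottles within about 2 mm of their start, with the cup on the coaster and the dropper bottle in the nook within a few mm. The judge's verdict was not returned, and I viewed 15 pictures, one over the limit of 14.

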